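# Tidy the games table: dice in the bowl, counters in rows

### The job

Tidy up the games table after play: pick up the mug by its ear, tip the dice out of it into the wooden bowl and stand the empty mug upright on the cork coaster. Set all the loose wooden counters flat on the tray, one centred on each pale square, filling the near row completely before using the far row; leave the two chalk blocks where they are.

Things in the scene. Friction and masses are not known exactly. Their poses are not given: they have to be found in the camera images.
- tray: Fixed dark wood tray, 160 (x) x 200 (y) mm, floor 6 mm above the table, rim 6 mm wide and 12 mm high. Origin: centre of the underside; x points from near to far row (away from the robot within 0.25 rad), z up. Six pale inlaid 46 mm squares: rows 68 mm apart along x, three squares 58 mm apart along y.
- near1 (a point): Centre of a pale square on the tray floor (6 mm above the table): near row, left (+y) square.
- near2 (a point): Centre of a pale square on the tray floor (6 mm above the table): near row, middle square.
- near3 (a point): Centre of a pale square on the tray floor (6 mm above the table): near row, right (-y) square.
- far1 (a point): Centre of a pale square on the tray floor (6 mm above the table): far row, left (+y) square.
- far2 (a point): Centre of a pale square on the tray floor (6 mm above the table): far row, middle square.
- far3 (a point): Centre of a pale square on the tray floor (6 mm above the table): far row, right (-y) square.
- counter1: Round light wood counter, 36 mm diameter, 14 mm thick, 14 g, lying flat on the table. Origin: its centre (7 mm above what it lies on); z along its axis, either face may be up. May be absent (None).
- counter2: Round light wood counter, 36 mm diameter, 14 mm thick, 14 g, lying flat on the table. Origin: its centre (7 mm above what it lies on); z along its axis, either face may be up. May be absent (None).
- counter3: Round light wood counter, 36 mm diameter, 14 mm thick, 14 g, lying flat on the table. Origin: its centre (7 mm above what it lies on); z along its axis, either face may be up. May be absent (None).
- counter4: Round light wood counter, 36 mm diameter, 14 mm thick, 14 g, lying flat on the table. Origin: its centre (7 mm above what it lies on); z along its axis, either face may be up. May be absent (None).
- counter5: Round light wood counter, 36 mm diameter, 14 mm thick, 14 g, lying flat on the table. Origin: its centre (7 mm above what it lies on); z along its axis, either face may be up. May be absent (None).
- counter6: Round light wood counter, 36 mm diameter, 14 mm thick, 14 g, lying flat on the table. Origin: its centre (7 mm above what it lies on); z along its axis, either face may be up. May be absent (None).
- die1: Cream die, a 15 mm cube, 10 g, in the mug at the start. Origin: its centre. May be absent (None).
- die2: Cream die, a 15 mm cube, 10 g, in the mug at the start. Origin: its centre. May be absent (None).
- die3: Cream die, a 15 mm cube, 10 g, in the mug at the start. Origin: its centre. May be absent (None).
- die4: Cream die, a 15 mm cube, 10 g, in the mug at the start. Origin: its centre. May be absent (None).
- die5: Cream die, a 15 mm cube, 10 g, in the mug at the start. Origin: its centre. May be absent (None).
- mug: Steel mug, 80 mm outer diameter, 85 mm tall, wall 4 mm, floor 6 mm, about 120 g. Origin: centre of the underside, z up. Flat ear on its -x side, 12 mm thick along y: top bar out to x = -83 mm at heights 65-79 mm, thumb plate at its outer end (x -55 to -83, z 53 to 79 mm), then an upright to a bottom bar 22 mm up. Grip it across its y at x = -72, z = 70 mm, from above or tilted.
- mug_rim (a point): Centre of the mug's mouth, 85 mm above its underside.
- bowl: Loose dark wood bowl for the dice, 130 mm rim diameter, 50 mm tall, 450 g. Origin: centre of the underside, z up.
- coaster: Fixed round cork coaster, 104 mm diameter, 4 mm thick. Origin: centre of the underside.
- chalk1: Bystander: cue chalk block, 23 x 23 x 21 mm, among the counters; leave it alone. Origin: centre of the underside.
- chalk2: Bystander: the second cue chalk block, same size; leave it alone. Origin: centre of the underside.

How it is judged:
By the outcome, as a careful person would: the job done as asked, in the order asked, and still so for the second after the job is handed in, with the robot touching nothing.
Of counter1, counter2, counter3, counter4, counter5, counter6 only 4 to 6 are there at a start; the rules pass over those that are not, and their reading is None.
Of die1, die2, die3, die4, die5 only 3 to 5 are there at a start; the rules pass over those that are not, and their reading is None.
At some moment in a run one of counter1, counter2, counter3, counter4, counter5, counter6 may be knocked a few centimetres aside while the robot is not near it.
It also fails if it takes over 208 s, if anything falls off the work surface, if the arm or the gripper's body presses on something with over 40 N, if the wrist force passes 120 N, or if a joint passes its speed limit or range.

### The arm

A 7-joint arm with a two-finger parallel gripper is mounted at the origin on the work surface. World frame = base frame: x ahead of the robot, y to its left, z up, the work surface at z = 0. Lengths are in m, angles in rad, forces in N, time in s.
With the tool pointing down it reaches from about 0.425 to 0.925 m from the base axis. Payload 6.8 kg.
Tool frame: the origin (TCP) lies between the finger pads; the fingertips stand r.tcp_to_tips ahead of it and the grasp point (between the pads) is the TCP (r.tcp_to_tips is the distance from the TCP to the fingertips, in m); z points along the fingers, y is the line along which they close (so a half turn about z gives the same grasp; the last joint's range is limited). The gripper opens to 85 mm and grips with 20 to 120 N. Pads are 22 mm wide; open, the fingers measure 114 mm over their backs; the gripper's body (76 mm by 85 mm) begins 54 mm behind the grasp point. The pads swing forward as they close: fully open they stand 13 mm farther back than shut.
Start: joints at [-1.22, 0.477, 0.022, 1.555, -0.011, 1.109, -0.083], TCP at [0.299, 0.605, 0.25] pointing down, gripper open.
Joint ranges: [-2.96, 2.96], [-0.34, 2.1], [-1.41, 1.46], [0.24, 2.44], [-1.37, 4.51], [0.17, 1.92], [-2.96, 2.96]. Speed limits (rad/s): [2.39, 2.39, 3.14, 3.14, 3.14, 3.14, 3.14].

### API

Orientations are given as a rotation vector (axis times angle).
In Python, from bench import r gives the robot as it stands.
- The arm moves only by the tool servo_tool, never from a script. Its argument "commands" is a list of rows, each a list of 2 entries, a list of its own where there are three numbers: the shift along the tool's x, y, z normalised to -1 to 1, where 1 is 250 mm, then the turn, a rotation vector about the tool's x, y, z normalised to -1 to 1, where 1 is 90 degrees. In form: [[[dx, dy, dz], [ax, ay, az]], ...]. A call has 1 to 20 rows; each row is the pose to reach, as a shift and turn from the pose commanded when the call began, along the tool's axes at that moment; what a row does not reach only later rows make up. A row lasts 1/10 s, in which the tool goes at most 50 mm and 8.59 degrees, less where a joint would pass 70% of its speed; a pose out of reach is approached as far as the arm can. A call with a number of a shift or a turn outside -1 to 1 is refused whole. A call with a gripper value outside its range is refused whole. "claw" is the closure, from 0 (fully open) to 1 (shut), set as the call begins (left out, the last holds). The fingers move at their own pace and stop on an object; "squeeze" is the grip in N (left out, the last holds). Time passes only in rows, so rows that repeat a pose let the fingers close. It gives the time, the measured TCP pose, the force, the opening and the grip force at its end, in the units of the state.
- r.get_obs(): the state, without advancing time (a new reading comes with each control period).
- r.grab_frame(name): name is "side" or "top" or "wrist"; returns (picture, depth): 384x512x3 uint8, red, green, blue; 384x512 float32, m along the optical axis (not along the pixel's ray), 0 where there is no reading.
- r.camera_model(name): a dict with "fx", "fy", "cx", "cy" (pixels), "extrinsics" (4x4, takes a point from camera to world coordinates); the wrist camera has in their place "hand_eye" (4x4, takes a point from camera to tool coordinates, whose origin is the TCP and whose axes are the flange's). Camera axes: x right, y down, z forward; pixel columns grow to the right and rows downward; lengths in m; the calibration is good to about 2 mm. A picture is of the moment at which its call begins: read the wrist's pose just before it. camera_model takes no time and is no camera call.
- r.hand_in(): hands the job in; it is judged then, once.
Trained networks look in the newest picture that a camera, given by its name, has taken for a name from the list of things; names that differ only in an ending like _2 or _b are one class to them, and where a whole thing is asked for, a point or a joint stands for the part that bears it (a point fixed in the world has none). Each returns a list of dicts, best first, with "confidence" (0 to 1); they miss things now and then, are a little off and sometimes report something else, mostly with a low value. They report only what shows in the picture. A call takes as long as a camera call.
- r.boxes_of(camera, target): "uv" ([column, row] in pixels, amid what is visible of it).
- r.mark_of(camera, target): "uv" ([column, row] in pixels: a listed point, or the origin of a listed thing).
The state is a dict: "clock": time; "joints": joint angles; "qvel": joint speeds; "tau": joint torques, N m; "tcp_pos": TCP position; "orientation": TCP orientation; "contact_force": force on the tool from outside, world axes, zero at the start; "moment": the same for the moment, N m; "grip_width": finger opening in m; "gripper_force": force on a finger pad.
Only numpy, scipy, OpenCV 4.12 (cv2) and the standard library are available. Lean on these libraries where they do the work, as an engineer would, in place of code of your own. Each camera call takes 0.05 s, during which the arm holds its last target. There are 200 camera calls.

## Working session

There is one attempt and no reset: what is moved stays moved. The work goes in short steps, Python scripts to look and compute and a tool call to move; the robot and the scene stay as the last step left them, time stands still between calls to the robot, and variables do not carry over. Pictures are saved under pics/ and viewed, at most 14 in all, crops included, and the job is handed in when it is done.

Besides the shell and the picture viewer there is one more tool, called after "Call:" as a command line: name --argument value ..., lists and objects as JSON in quotes. servo_tool: Moves the arm, as the interface text tells. Scaled input: -1 to 1 covers 250 mm each way for a shift and 90 degrees each way for a turn. Its arguments: {"type":"object","properties":{"commands":{"type":"array"},"claw":{"type":"number"},"squeeze":{"type":"number"}},"required":["commands"]}

```bash
ls; mkdir -p pics; python3 - <<'E'
from bench import r
import cv2,numpy as np
o=r.get_obs();print(o['clock'],o['tcp_pos'],o['orientation'],r.tcp_to_tips,o['grip_width'])
for n in ['top','side']:
    p,d=r.grab_frame(n);cv2.imwrite(f'pics/{n}0.png',p[:,:,::-1]);np.save(f'{n}0.npy',d)
    m=r.camera_model(n);print(n,m)
    for t in ['tray','near1','near2','near3','far1','far2','far3','counter1','mug','mug_rim','bowl','coaster','chalk1','die1']:
        print(t,[(np.round(x['uv']).tolist(),round(x['confidence'],2)) for x in r.mark_of(n,t)])
print(r.camera_model('wrist'))
print(r.get_obs()['clock'])
E
```

```text
pics
0.0 [0.29870051 0.60470118 0.24932403] [-7.14299392e-01 -3.05901371e+00  2.80586685e-03] 0.019 0.08552467657452574
top {'fx': 441.20068844334367, 'fy': 441.20068844334367, 'cx': 246.4087925884307, 'cy': 191.96483015442826, 'extrinsics': array([[-1.14013039e-02, -9.90337678e-01,  1.38207429e-01,
         3.73503212e-01],
       [-9.99934086e-01,  1.11047075e-02, -2.91693508e-03,
         3.15884489e-02],
       [ 1.35399764e-03, -1.38231576e-01, -9.90399010e-01,
         1.38968207e+00],
       [ 0.00000000e+00,  0.00000000e+00,  0.00000000e+00,
         1.00000000e+00]])}
tray [([168.0, 170.0], 0.34)]
near1 [([256.0, 190.0], 0.92), ([217.0, 183.0], 0.84), ([233.0, 186.0], 0.75)]
near2 [([256.0, 190.0], 0.92), ([217.0, 183.0], 0.84), ([233.0, 186.0], 0.75)]
near3 [([256.0, 190.0], 0.92), ([217.0, 183.0], 0.84), ([233.0, 186.0], 0.75)]
far1 [([256.0, 165.0], 0.84), ([221.0, 163.0], 0.64), ([241.0, 164.0], 0.61)]
far2 [([256.0, 165.0], 0.84), ([221.0, 163.0], 0.64), ([241.0, 164.0], 0.61)]
far3 [([256.0, 165.0], 0.84), ([221.0, 163.0], 0.64), ([241.0, 164.0], 0.61)]
counter1 [([226
[... 1656 characters left out ...]
]
mug [([238.0, 157.0], 0.9), ([211.0, 221.0], 0.58)]
mug_rim [([238.0, 133.0], 0.72)]
bowl [([282.0, 174.0], 0.86)]
coaster [([274.0, 139.0], 0.64), ([288.0, 282.0], 0.49)]
chalk1 [([238.0, 327.0], 0.61), ([285.0, 326.0], 0.43)]
die1 []
{'fx': 328.07991727057083, 'fy': 328.07991727057083, 'cx': 250.84226138273095, 'cy': 192.00555578698146, 'hand_eye': array([[-1.03622942e-03, -9.63765017e-01, -2.66750665e-01,
         6.86363146e-02],
       [ 9.99999461e-01, -9.81724384e-04, -3.37683289e-04,
        -2.34326194e-04],
       [ 6.35717082e-05, -2.66750871e-01,  9.63765515e-01,
        -1.22675285e-01],
       [ 0.00000000e+00,  0.00000000e+00,  0.00000000e+00,
         1.00000000e+00]])}
1.5
```

```bash
python3 - <<'E'
import cv2
a=cv2.imread('pics/top0.png')[130:280,120:420];cv2.imwrite('pics/top0c.png',cv2.resize(a,(800,400),interpolation=cv2.INTER_CUBIC))
a=cv2.imread('pics/side0.png')[100:350,140:380];cv2.imwrite('pics/side0c.png',cv2.resize(a,(576,600),interpolation=cv2.INTER_CUBIC))
E
```

```text
(no output)
```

View pics/top0c.png

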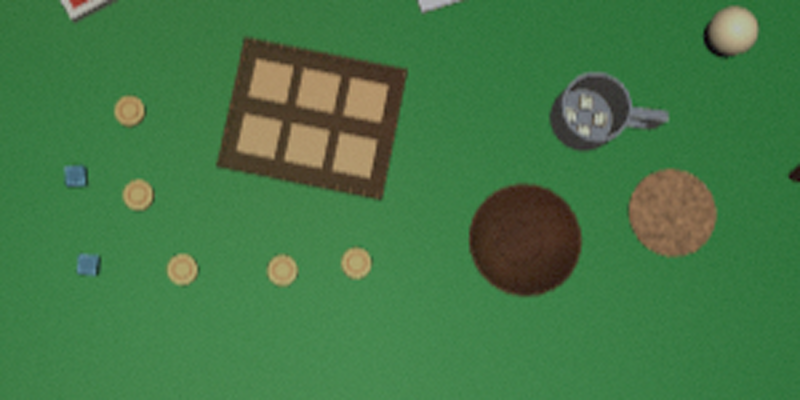

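View pics/side0c.png

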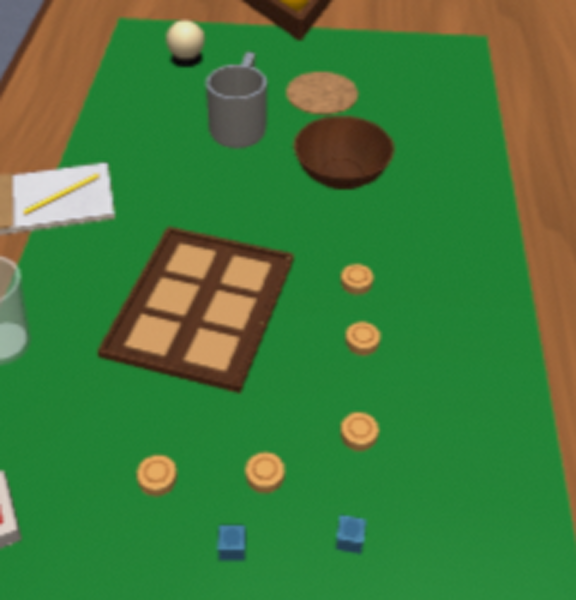

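```bash
cat > h.py <<'E'
import numpy as np, cv2
from scipy.spatial.transform import Rotation as R
from bench import r
def world(cam,uv,z,E=None):
    "intersect pixel rays with plane at height z"
    m=r.camera_model(cam);E=m['extrinsics'] if E is None else E
    uv=np.atleast_2d(uv).astype(float)
    d=np.c_[(uv[:,0]-m['cx'])/m['fx'],(uv[:,1]-m['cy'])/m['fy'],np.ones(len(uv))]@E[:3,:3].T
    return E[:3,3]+d*((z-E[2,3])/d[:,2])[:,None]
def wristE():
    o=r.get_obs();T=np.eye(4);T[:3,:3]=R.from_rotvec(o['orientation']).as_matrix();T[:3,3]=o['tcp_pos']
    return T@r.camera_model('wrist')['hand_eye']
def cloud(cam,d,E=None):
    m=r.camera_model(cam);E=m['extrinsics'] if E is None else E
    v,u=np.indices(d.shape);P=np.stack([(u-m['cx'])/m['fx']*d,(v-m['cy'])/m['fy']*d,d],-1)
    return P@E[:3,:3].T+E[:3,3]
# xArm7-like model (checked against readings)
DH=[(0,0,.267),(-np.pi/2,0,0),(np.pi/2,0,.293),(np.pi/2,.0525,0),(np.pi/2,.0775,.3425),(np.pi/2,0,0),(-np.pi/2,.076,.097)]
def fk(q,yaw=0,tool=.172,dh=DH):
    T=np.eye(4);T[:3,:3]=R.from_euler('z',yaw).as_matrix()
    for (al,a,d),t in zip(dh,q):
        c,s=np.cos(t),np.sin(t);ca,sa=np.cos(al),np.sin(al)
        T=T@np.array([[c,-s,0,a],[s*ca,c*ca,-sa,-d*sa],[s*sa,c*sa,ca,d*ca],[0,0,0,1]])
    T=T.copy();T[:3,3]+=T[:3,2]*tool
    return T
E
python3 - <<'E'
from h import *
o=r.get_obs();T=fk(o['joints'],0);print(T.round(3));print(np.hypot(*T[:2,3]),np.arctan2(T[1,3],T[0,3]));print(R.from_rotvec(o['orientation']).as_matrix().round(3))
p=cv2.imread('pics/top0.png');d=np.load('top0.npy');hsv=cv2.cvtColor(p,cv2.COLOR_BGR2HSV)
def seg(lo,hi,z,amin,name):
    m=cv2.inRange(hsv,np.array(lo),np.array(hi))
    for c in cv2.findContours(m,cv2.RETR_EXTERNAL,cv2.CHAIN_APPROX_NONE)[0]:
        a=cv2.contourArea(c)
        if a>amin:
            M=cv2.moments(c);uv=(M['m10']/M['m00'],M['m01']/M['m00']);print(name,np.round(uv),a,world('top',uv,z)[0].round(4))
seg((8,60,120),(28,255,255),.014,30,'light')
seg((95,80,50),(125,255,255),.02,20,'blue')
seg((0,30,20),(18,255,110),.05,200,'dark')
P=cloud('top',d)
box=(slice(140,200),slice(310,385))
Q=P[box].reshape(-1,3);hi=Q[(Q[:,2]>.055)&(Q[:,2]<.1)]
print('mug high',hi.min(0),hi.max(0),np.median(hi,0),len(hi))
np.save('mughi.npy',hi)
for x in hi[hi[:,1]<np.percentile(hi[:,1],12)]:print(x.round(3),end=' ')
Q=P[190:250,290:345].reshape(-1,3);q=Q[Q[:,2]>.035];print('bowl',(q.min(0)+q.max(0))/2,q.max(0)-q.min(0))
E
```

```text
[[ 0.443 -0.896 -0.011  0.212]
 [-0.896 -0.443  0.029 -0.548]
 [-0.031 -0.003 -1.     0.138]
 [ 0.     0.     0.     1.   ]]
0.5872735167261796 -1.2020022117887372
[[-0.897  0.443 -0.   ]
 [ 0.443  0.897 -0.   ]
 [ 0.    -0.    -1.   ]]
light [318. 382.] 46.0 [-0.006  -0.1775  0.014 ]
light [176. 373.] 1026.0 [0.023  0.2446 0.014 ]
light [355. 373.] 1156.0 [ 0.0188 -0.2898  0.014 ]
light [331. 356.] 42.5 [ 0.0679 -0.22    0.014 ]
light [406. 348.] 35.0 [ 0.0882 -0.4453  0.014 ]
light [151. 344.] 698.0 [0.1067 0.3195 0.014 ]
light [ 82. 337.] 352.5 [0.1299 0.5259 0.014 ]
light [403. 335.] 412.0 [ 0.1255 -0.4384  0.014 ]
light [284. 340.] 1907.5 [ 0.116  -0.0805  0.014 ]
light [ 45. 308.] 54.5 [0.218  0.6424 0.014 ]
light [205. 304.] 339.0 [0.2238 0.1575 0.014 ]
light [365. 301.] 384.0 [ 0.2255 -0.3284  0.014 ]
light [ 67. 275.] 128.5 [0.3142 0.58   0.014 ]
light [450. 275.] 351.0 [ 0.3012 -0.5954  0.014 ]
light [451. 241.] 68.5 [ 0.4046 -0.6055  0.014 ]
light [225. 231.] 71.5 [0.4443 0.0943 0.014 ]
light [188. 231.] 73.5 [0.4465 0.2106 0.014 ]
light [253. 228.] 75.0 [0.4517 0.0079 0.0
[... 2277 characters left out ...]
] [ 0.613 -0.337  0.079] [ 0.613 -0.34   0.078] [ 0.613 -0.343  0.078] [ 0.613 -0.346  0.078] [ 0.609 -0.326  0.086] [ 0.61  -0.331  0.079] [ 0.61  -0.333  0.081] [ 0.611 -0.338  0.076] [ 0.61  -0.34   0.078] [ 0.61  -0.344  0.077] [ 0.609 -0.344  0.086] [ 0.608 -0.326  0.076] [ 0.607 -0.328  0.079] [ 0.607 -0.331  0.08 ] [ 0.607 -0.334  0.079] [ 0.607 -0.337  0.08 ] [ 0.606 -0.338  0.084] [ 0.606 -0.341  0.084] [ 0.607 -0.346  0.079] [ 0.608 -0.327  0.058] [ 0.608 -0.33   0.06 ] [ 0.607 -0.332  0.064] [ 0.606 -0.334  0.067] [ 0.607 -0.338  0.063] [ 0.607 -0.341  0.065] [ 0.606 -0.343  0.067] [ 0.606 -0.345  0.07 ] bowl [ 0.4564593  -0.10809997  0.71234999] [0.16591218 0.27937685 1.35466416]
```

```bash
cat >> h.py <<'E'
def pose():
    o=r.get_obs();return np.array(o['tcp_pos']),R.from_rotvec(o['orientation'])
def tool(az,th=0):
    "tool x along azimuth az (deg) when down; tilted th (deg) so that z leans toward az"
    a,t=np.radians([az,th]);m=np.array([np.cos(a),np.sin(a),0]);k=np.array([0,0,1.])
    z=np.sin(t)*m-np.cos(t)*k;x=np.cos(t)*m+np.sin(t)*k
    return R.from_matrix(np.c_[x,np.cross(z,x),z])
def rel(*targets,start=None):
    p,Q=pose() if start is None else start
    for t,S in targets:
        s=Q.inv().apply(np.array(t)-p)/.25;w=(Q.inv()*S).as_rotvec()/(np.pi/2)
        print(np.round(s,3).tolist(),np.round(w,3).tolist(),'rows',round(max(np.linalg.norm(s)*5,np.linalg.norm(w)*90/8.59),1))
def log():
    o=r.get_obs();print('t',round(o['clock'],2),'q',np.round(o['joints'],3).tolist(),'p',np.round(o['tcp_pos'],4),'F',np.round(o['contact_force'],1),'w',round(o['grip_width'],4),'gf',o['gripper_force'])
E
python3 - <<'E'
from h import *
hi=np.load('mughi.npy');rim=hi[(hi[:,1]>-.312)&(hi[:,2]>.078)]
A=np.c_[2*rim[:,:2],np.ones(len(rim))];s=np.linalg.lstsq(A,(rim[:,:2]**2).sum(1),rcond=None)[0];print('rimfit',s[:2],np.sqrt(s[2]+s[0]**2+s[1]**2))
a=[ (.47,.4,.28),tool(115)]
rel(a);b=[(.58,.17,.28),tool(100)];c=[(.6,-.07,.28),tool(83)];d=[(.6,-.31,.28),tool(83)]
rel(b,start=a);rel(c,start=b);rel(d,start=c)
E
```

```text
rimfit [ 0.62096211 -0.26487359] 0.038186494742685796
[-0.977, -0.433, -0.119] [-0.0, -0.0, 0.43] rows 5.4
[-1.02, 0.01, 0.0] [0.0, 0.0, 0.167] rows 5.1
[-0.959, -0.088, 0.0] [0.0, 0.0, 0.189] rows 4.8
[-0.953, 0.117, 0.0] [0.0, 0.0, 0.0] rows 4.8
```

Call:
servo_tool --commands '[[[-0.98, -0.43, -0.12], [0, 0, 0.43]], [[-0.98, -0.43, -0.12], [0, 0, 0.43]], [[-0.98, -0.43, -0.12], [0, 0, 0.43]], [[-0.98, -0.43, -0.12], [0, 0, 0.43]], [[-0.98, -0.43, -0.12], [0, 0, 0.43]], [[-0.98, -0.43, -0.12], [0, 0, 0.43]], [[-0.98, -0.43, -0.12], [0, 0, 0.43]]]'

```text
clock: 2.2
tcp_pos: [0.4744, 0.3964, 0.2812]
orientation: [1.696, 2.642, 0.001]
contact_force: [-0.6, 0.1, 0.2]
grip_width: 0.0856
gripper_force: 0.0
```

Call:
servo_tool --commands '[[[-1, 0.01, 0], [0, 0, 0.17]], [[-1, 0.01, 0], [0, 0, 0.17]], [[-1, 0.01, 0], [0, 0, 0.17]], [[-1, 0.01, 0], [0, 0, 0.17]], [[-1, 0.01, 0], [0, 0, 0.17]], [[-1, 0.01, 0], [0, 0, 0.17]]]'

```text
clock: 2.8
tcp_pos: [0.5815, 0.1672, 0.2808]
orientation: [2.035, 2.389, -0.002]
contact_force: [0.3, -0.8, 0.8]
grip_width: 0.0856
gripper_force: 0.0
```

Call:
servo_tool --commands '[[[-0.96, -0.09, 0], [0, 0, 0.19]], [[-0.96, -0.09, 0], [0, 0, 0.19]], [[-0.96, -0.09, 0], [0, 0, 0.19]], [[-0.96, -0.09, 0], [0, 0, 0.19]], [[-0.96, -0.09, 0], [0, 0, 0.19]], [[-0.96, -0.09, 0], [0, 0, 0.19]]]'

```text
clock: 3.4
tcp_pos: [0.5968, -0.0719, 0.2807]
orientation: [2.367, 2.062, -0.002]
contact_force: [0.0, -0.2, -0.3]
grip_width: 0.0853
gripper_force: 0.0
```

Call:
servo_tool --commands '[[[-0.95, 0.12, 0], [0, 0, 0]], [[-0.95, 0.12, 0], [0, 0, 0]], [[-0.95, 0.12, 0], [0, 0, 0]], [[-0.95, 0.12, 0], [0, 0, 0]], [[-0.95, 0.12, 0], [0, 0, 0]], [[-0.95, 0.12, 0], [0, 0, 0]], [[-0.95, 0.12, 0], [0, 0, 0]]]'

```text
clock: 4.1
tcp_pos: [0.597, -0.304, 0.2797]
orientation: [-2.359, -2.073, -0.001]
contact_force: [0.2, 0.7, 0.6]
grip_width: 0.0853
gripper_force: 0.0
```

```bash
python3 - <<'E'
from h import *
E=wristE();p,d=r.grab_frame('wrist');cv2.imwrite('pics/w1.png',p[:,:,::-1])
P=cloud('wrist',d,E).reshape(-1,3)
k=(abs(P[:,0]-.62)<.1)&(P[:,1]>-.4)&(P[:,1]<-.2)
rim=P[k&(P[:,2]>.08)&(P[:,2]<.092)&(P[:,1]>-.308)]
A=np.c_[2*rim[:,:2],np.ones(len(rim))];s=np.linalg.lstsq(A,(rim[:,:2]**2).sum(1),rcond=None)[0];print('rimfit',s[:2],np.sqrt(s[2]+s[0]**2+s[1]**2),len(rim),np.median(rim[:,2]))
ear=P[k&(P[:,2]>.068)&(P[:,2]<.09)&(P[:,1]<-.312)];print(len(ear),ear.min(0),ear.max(0),ear.mean(0))
for t in ['mug','mug_rim','bowl','coaster']:
    print(t,[(np.round(x['uv']).tolist(),round(x['confidence'],2),world('wrist',x['uv'],{'mug':0,'mug_rim':.085,'bowl':0,'coaster':0}[t],E)[0].round(3)) for x in r.mark_of('wrist',t)])
log()
E
```

```text
rimfit [ 0.61937448 -0.26344317] 0.03757612976423793 1111 0.08391080165662673
370 [ 0.60325674 -0.34597592  0.07553208] [ 0.61814339 -0.31206509  0.08012648] [ 0.610668   -0.32859411  0.07799152]
mug []
mug_rim [([269.0, 128.0], 0.96, array([ 0.619, -0.264,  0.085]))]
bowl [([129.0, 69.0], 0.68, array([ 0.469, -0.183,  0.   ]))]
coaster [([187.0, 215.0], 0.63, array([ 0.504, -0.367,  0.   ]))]
t 4.35 q [-0.007, 0.488, 0.556, 1.564, -0.274, 1.169, 0.479] p [ 0.5974 -0.3025  0.2802] F [-0.2  0.4 -0.4] w 0.0856 gf 0.0
```

View pics/w1.png

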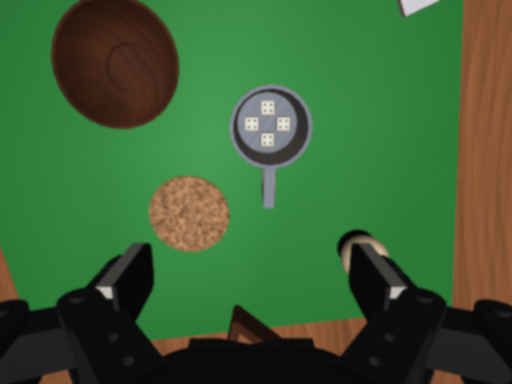

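```bash
python3 - <<'E'
from h import *
g=np.array([.6098,-.3353,.070]);Q=tool(82.2,50);t=Q.as_matrix()[:,2]
a=(g-.12*t,Q);rel(a);rel((g,Q),start=a)
E
```

```text
[-0.492, 0.062, 0.532] [-0.003, 0.555, 0.006] rows 5.8
[0.0, 0.0, 0.48] [0.0, 0.0, 0.0] rows 2.4
```

Call:
servo_tool --commands '[[[-0.3, 0.04, 0.1], [0, 0.1, 0]], [[-0.49, 0.06, 0.3], [0, 0.2, 0]], [[-0.49, 0.06, 0.53], [0, 0.3, 0]], [[-0.49, 0.06, 0.53], [0, 0.4, 0]], [[-0.49, 0.06, 0.53], [0, 0.5, 0]], [[-0.49, 0.06, 0.53], [0, 0.555, 0]], [[-0.49, 0.06, 0.53], [0, 0.555, 0]], [[-0.49, 0.06, 0.53], [0, 0.555, 0]], [[-0.49, 0.06, 0.53], [0, 0.555, 0]]]' --claw 0.45

```text
clock: 5.25
tcp_pos: [0.5975, -0.4268, 0.1499]
orientation: [-1.826, -1.612, -0.85]
contact_force: [-0.4, 0.0, 0.5]
grip_width: 0.047
gripper_force: 0.0
```

```bash
python3 - <<'E'
from h import *
g=np.array([.6098,-.3353,.070]);Q=tool(82.2,50)
log();rel((g,Q))
E=wristE();p,d=r.grab_frame('wrist');cv2.imwrite('pics/w2.png',p[:,:,::-1])
P=cloud('wrist',d,E).reshape(-1,3)
ear=P[(abs(P[:,0]-.61)<.03)&(P[:,1]>-.36)&(P[:,1]<-.312)&(P[:,2]>.055)&(P[:,2]<.09)];print(len(ear),ear.min(0),ear.max(0),ear.mean(0))
E
```

```text
t 5.25 q [0.668, 1.014, 0.254, 1.095, -0.817, 1.733, 0.91] p [ 0.5975 -0.4268  0.1499] F [-0.4  0.   0.5] w 0.047 gf 0.0
[-0.005, 0.002, 0.488] [-0.004, 0.003, 0.006] rows 2.4
784 [ 0.60337465 -0.34711263  0.05540274] [ 0.61856456 -0.31201347  0.07948917] [ 0.61036966 -0.33433062  0.07441609]
```

View pics/w2.png

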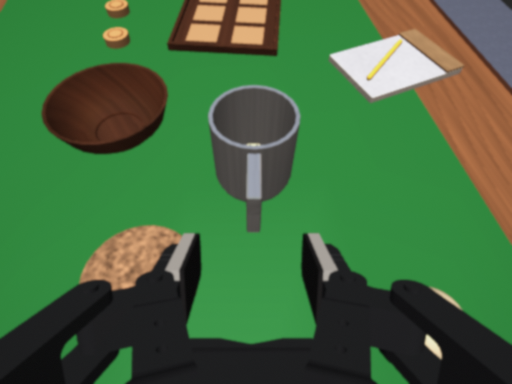

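Call:
servo_tool --commands '[[[0, 0, 0.15], [0, 0, 0]], [[0, 0, 0.3], [0, 0, 0]], [[0, 0, 0.4], [0, 0, 0]], [[0, 0, 0.485], [0, 0, 0]], [[0, 0, 0.485], [0, 0, 0]], [[0, 0, 0.485], [0, 0, 0]]]'

```text
clock: 5.9
tcp_pos: [0.6086, -0.3358, 0.0717]
orientation: [-1.826, -1.61, -0.851]
contact_force: [-0.2, -0.1, -0.4]
grip_width: 0.047
gripper_force: 0.0
```

Call:
servo_tool --commands '[[[0, 0, 0], [0, 0, 0]], [[0, 0, 0], [0, 0, 0]], [[0, 0, 0], [0, 0, 0]], [[0, 0, 0], [0, 0, 0]], [[0, 0, 0], [0, 0, 0]], [[0, 0, 0], [0, 0, 0]], [[0, 0, 0], [0, 0, 0]], [[0, 0, 0], [0, 0, 0]]]' --claw 1 --squeeze 90

```text
clock: 6.7
tcp_pos: [0.6076, -0.3377, 0.0707]
orientation: [-1.829, -1.606, -0.852]
contact_force: [-0.5, -3.5, 5.6]
grip_width: 0.0103
gripper_force: 88.1
```

```bash
python3 - <<'E'
from h import *
log();p,Q=pose();print(Q.as_matrix().round(3))
az,th=82.2,50
# waypoints: lift, move so pour point; lip over bowl
b=np.array([.471,-.184]);h=np.array([np.cos(np.radians(az)),np.sin(np.radians(az))])
def grip(lip_h,z,th1): # lip offset along h from bowl centre
    ph=np.radians(th+th1);x=np.array([np.cos(ph),-np.sin(ph)]);zz=np.array([np.sin(ph),np.cos(ph)])
    L=.112*x+.015*zz
    return np.r_[b+h*(lip_h-L[0]),z-L[1]]
u=(p+[0,0,.14],tool(az,th));rel(u)
w=(grip(-.02,.10,70)+[0,0,.05],tool(az,10));print(w[0]);rel(w,start=u)
v=(grip(-.02,.08,75),tool(az,-75));print(v[0]);rel(v,start=w)
E
```

```text
t 6.7 q [0.582, 1.01, 0.218, 1.308, -0.851, 1.53, 0.979] p [ 0.6076 -0.3377  0.0707] F [-0.5 -3.5  5.6] w 0.0103 gf 88.05022521482158
[[ 0.083  0.992  0.1  ]
 [ 0.639 -0.13   0.758]
 [ 0.765  0.001 -0.644]]
[0.428, 0.001, -0.361] [-0.002, 0.001, 0.003] rows 2.8
[ 0.47412276 -0.16120327  0.25449485]
[0.537, -0.625, 0.368] [0.0, -0.444, 0.0] rows 4.7
[ 0.47533656 -0.15234236  0.18034868]
[-0.016, 0.0, 0.298] [0.0, -0.944, 0.0] rows 9.9
```

Call:
servo_tool --commands '[[[0.1, 0, -0.09], [0, 0, 0]], [[0.25, 0, -0.2], [0, 0, 0]], [[0.43, 0, -0.36], [0, 0, 0]], [[0.43, 0, -0.36], [0, 0, 0]], [[0.43, 0, -0.36], [0, 0, 0]], [[0.43, 0, -0.36], [0, 0, 0]]]'

```text
clock: 7.3
tcp_pos: [0.607, -0.3357, 0.2082]
orientation: [-1.827, -1.603, -0.849]
contact_force: [0.5, 0.4, -2.1]
grip_width: 0.0106
gripper_force: 87.8
```

Call:
servo_tool --commands '[[[0.1, -0.12, 0.06], [0, -0.05, 0]], [[0.2, -0.23, 0.13], [0, -0.12, 0]], [[0.3, -0.35, 0.2], [0, -0.2, 0]], [[0.4, -0.47, 0.28], [0, -0.28, 0]], [[0.537, -0.625, 0.37], [0, -0.36, 0]], [[0.537, -0.625, 0.37], [0, -0.444, 0]], [[0.537, -0.625, 0.37], [0, -0.444, 0]], [[0.537, -0.625, 0.37], [0, -0.444, 0]]]'

```text
clock: 8.1
tcp_pos: [0.4723, -0.1586, 0.252]
orientation: [-2.264, -1.995, -0.197]
contact_force: [0.5, 1.0, -1.0]
grip_width: 0.01
gripper_force: 88.1
```

```bash
python3 - <<'E'
from h import *
log()
v=(np.array([.4753,-.1523,.180]),tool(82.2,-75));rel(v)
E=wristE();p,d=r.grab_frame('wrist');cv2.imwrite('pics/w3.png',p[:,:,::-1])
E
```

```text
t 8.1 q [-0.017, 0.216, 0.375, 1.963, -0.29, 1.039, 0.382] p [ 0.4723 -0.1586  0.252 ] F [ 0.5  1.  -1. ] w 0.01 gf 88.12283695936912
[-0.024, 0.009, 0.288] [0.002, -0.945, 0.007] rows 9.9
```

View pics/w3.png

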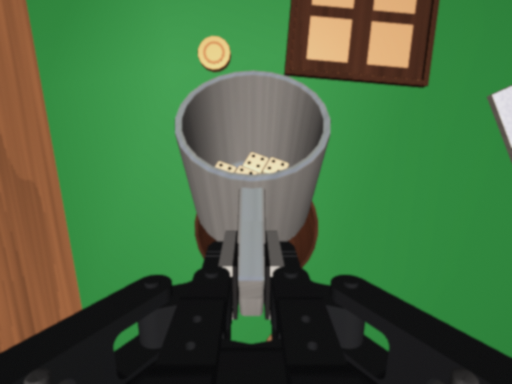

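Call:
servo_tool --commands '[[[0, 0.01, 0.05], [0, -0.09, 0]], [[0, 0.01, 0.1], [0, -0.18, 0]], [[0, 0.01, 0.15], [0, -0.27, 0]], [[0, 0.01, 0.2], [0, -0.36, 0]], [[0, 0.01, 0.25], [0, -0.42, 0]], [[-0.02, 0.01, 0.288], [0, -0.48, 0]], [[-0.02, 0.01, 0.288], [0, -0.54, 0]], [[-0.02, 0.01, 0.288], [0, -0.6, 0]], [[-0.02, 0.01, 0.288], [0, -0.66, 0]], [[-0.02, 0.01, 0.288], [0, -0.72, 0]], [[-0.02, 0.01, 0.288], [0, -0.78, 0]], [[-0.02, 0.01, 0.288], [0, -0.84, 0]], [[-0.02, 0.01, 0.288], [0, -0.9, 0]], [[-0.02, 0.01, 0.288], [0, -0.95, 0]], [[-0.02, 0.01, 0.288], [0, -0.95, 0]], [[-0.02, 0.01, 0.288], [0, -0.95, 0]], [[-0.02, 0.01, 0.288], [0, -0.95, 0]]]'

```text
clock: 9.85
tcp_pos: [0.4761, -0.1542, 0.1817]
orientation: [1.503, 1.316, -1.162]
contact_force: [-0.5, 0.4, 0.2]
grip_width: 0.0105
gripper_force: 88.3
```

```bash
python3 - <<'E'
from h import *
log();p,Q=pose();print(Q.as_matrix().round(3))
p,d=r.grab_frame('side');a=p[60:220,180:380,::-1];q,d=r.grab_frame('top');b=q[130:290,250:450,::-1]
cv2.imwrite('pics/pour.png',cv2.resize(np.hstack([a,b]),(800,320),interpolation=cv2.INTER_CUBIC))
E
```

```text
t 9.85 q [-0.81, 0.814, 0.556, 2.076, 0.802, 1.205, -1.047] p [ 0.4761 -0.1542  0.1817] F [-0.5  0.4  0.2] w 0.0105 gf 88.277814727453
[[ 0.033  0.991 -0.127]
 [ 0.249 -0.132 -0.96 ]
 [-0.968  0.    -0.251]]
```

View pics/pour.png

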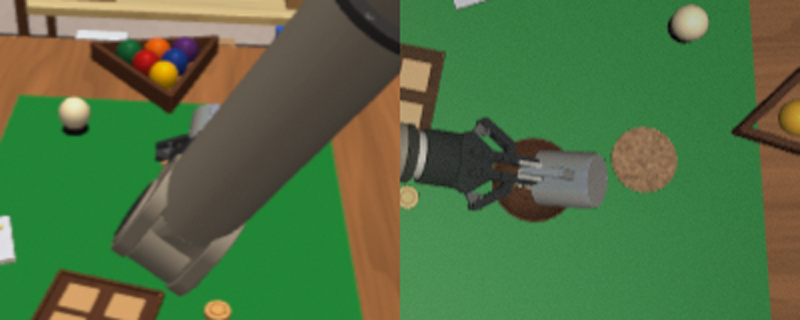

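Call:
servo_tool --commands '[[[0, 0, 0], [0, -0.08, 0]], [[0, 0, 0], [0, -0.15, 0]], [[0, 0, 0], [0, -0.15, 0]], [[0, 0, 0.03], [0, -0.1, 0]], [[0, 0, 0], [0, -0.15, 0]], [[0, 0, 0], [0, -0.15, 0]], [[0, 0, 0], [0, -0.15, 0]], [[0, 0, 0], [0, -0.15, 0]]]'

```text
clock: 10.75
tcp_pos: [0.4762, -0.1532, 0.1819]
orientation: [1.32, 1.158, -1.293]
contact_force: [-0.4, 0.0, -1.2]
grip_width: 0.0104
gripper_force: 88.4
```

```bash
python3 - <<'E'
from h import *
log()
# lift then rotate back upright and go towards coaster
p,Q=pose()
u=(p+[0,0,.08],Q);rel(u)
w=(np.array([.475,-.19,.29]),tool(82.2,-15));rel(w,start=u)
c=np.array([.507,-.367]);h=np.array([np.cos(np.radians(82.2)),np.sin(np.radians(82.2))])
g=np.r_[c-.0725*h,.150];v=(g,tool(82.2,50));rel(v,start=w);print(g)
E
```

```text
t 10.75 q [-0.847, 0.984, 0.576, 2.048, 0.828, 1.304, -1.124] p [ 0.4762 -0.1532  0.1819] F [-0.4  0.  -1.2] w 0.0104 gf 88.43286381386861
[-0.32, 0.0, -0.006] [0.0, 0.0, 0.0] rows 1.6
[-0.115, 0.014, 0.144] [0.004, 0.821, 0.002] rows 8.6
[-0.796, 0.223, 0.793] [0.0, 0.722, 0.0] rows 7.6
[ 0.49716062 -0.43882922  0.15      ]
```

Call:
servo_tool --commands '[[[-0.15, 0, 0], [0, 0, 0]], [[-0.32, 0, 0], [0, 0, 0]], [[-0.4, 0.01, 0.05], [0, 0.1, 0]], [[-0.435, 0.014, 0.138], [0, 0.2, 0]], [[-0.435, 0.014, 0.138], [0, 0.3, 0]], [[-0.435, 0.014, 0.138], [0, 0.4, 0]], [[-0.435, 0.014, 0.138], [0, 0.5, 0]], [[-0.435, 0.014, 0.138], [0, 0.6, 0]], [[-0.435, 0.014, 0.138], [0, 0.7, 0]], [[-0.435, 0.014, 0.138], [0, 0.82, 0]], [[-0.435, 0.014, 0.138], [0, 0.82, 0]], [[-0.435, 0.014, 0.138], [0, 0.82, 0]]]'

```text
clock: 11.95
tcp_pos: [0.4734, -0.1931, 0.291]
orientation: [2.225, 1.94, -0.292]
contact_force: [0.4, -1.2, -1.3]
grip_width: 0.0103
gripper_force: 88.1
```

```bash
python3 - <<'E'
from h import *
log()
h=np.array([np.cos(np.radians(82.2)),np.sin(np.radians(82.2))])
g=np.r_[np.array([.507,-.367])-.0725*h,.170];rel((g,tool(82.2,50)))
p,d=r.grab_frame('side');a=p[60:220,180:380,::-1];q,d=r.grab_frame('wrist');b=cv2.resize(q[:,:,::-1],(267,200))
cv2.imwrite('pics/p2.png',np.hstack([cv2.resize(a,(480,384),interpolation=cv2.INTER_CUBIC),cv2.copyMakeBorder(b,0,184,0,0,cv2.BORDER_CONSTANT)]))
E
```

```text
t 11.95 q [-0.44, 0.158, 0.617, 1.969, 0.2, 1.04, -0.067] p [ 0.4734 -0.1931  0.291 ] F [ 0.4 -1.2 -1.3] w 0.0103 gf 88.13110735009104
[-0.801, 0.227, 0.718] [0.002, 0.723, 0.0] rows 7.6
```

View pics/p2.png

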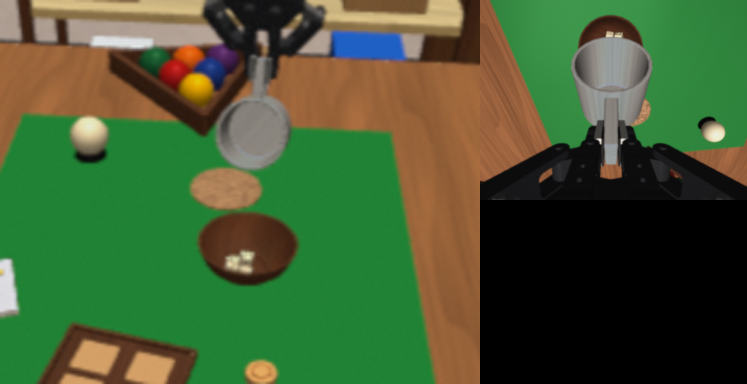

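Call:
servo_tool --commands '[[[-0.2, 0.06, 0], [0, 0.09, 0]], [[-0.35, 0.1, 0.1], [0, 0.18, 0]], [[-0.5, 0.14, 0.2], [0, 0.27, 0]], [[-0.65, 0.18, 0.35], [0, 0.36, 0]], [[-0.8, 0.227, 0.5], [0, 0.45, 0]], [[-0.8, 0.227, 0.6], [0, 0.54, 0]], [[-0.8, 0.227, 0.7], [0, 0.63, 0]], [[-0.8, 0.227, 0.718], [0, 0.723, 0]], [[-0.8, 0.227, 0.718], [0, 0.723, 0]], [[-0.8, 0.227, 0.718], [0, 0.723, 0]], [[-0.8, 0.227, 0.718], [0, 0.723, 0]]]'

```text
clock: 13.15
tcp_pos: [0.5012, -0.4333, 0.1676]
orientation: [-1.826, -1.607, -0.846]
contact_force: [0.2, 0.8, -1.2]
grip_width: 0.0105
gripper_force: 88.3
```

```bash
python3 - <<'E'
from h import *
log()
d=r.grab_frame('top')
def z(cam,E=None):
    p,d=r.grab_frame(cam)
    return [(np.round(x['uv']).tolist(),round(x['confidence'],2),world(cam,x['uv'],.004,E)[0].round(3)) for x in r.mark_of(cam,'coaster')]
print(z('top'),z('side'))
p,d=r.grab_frame('wrist');P=cloud('wrist',d,wristE()).reshape(-1,3)
rim=P[(P[:,2]>.12)&(np.hypot(P[:,0]-.507,P[:,1]+.367)<.055)]
print(len(rim),rim.min(0),rim.max(0))
top=rim[rim[:,2]>np.percentile(rim[:,2],99)-.012]
A=np.c_[2*top[:,:2],np.ones(len(top))];s=np.linalg.lstsq(A,(top[:,:2]**2).sum(1),rcond=None)[0];print('rim',s[:2],np.sqrt(s[2]+s[0]**2+s[1]**2))
n=np.linalg.lstsq(np.c_[top[:,:2],np.ones(len(top))],top[:,2],rcond=None)[0];print('plane',n, n@[.507,-.367,1])
E
```

```text
t 13.15 q [0.665, 0.926, 0.393, 1.288, -0.811, 1.761, 1.081] p [ 0.5012 -0.4333  0.1676] F [ 0.2  0.8 -1.2] w 0.0105 gf 88.25776708156809
[([374.0, 209.0], 0.62, array([ 0.507, -0.374,  0.004])), ([318.0, 218.0], 0.52, array([ 0.48 , -0.195,  0.004]))] [([272.0, 136.0], 0.6, array([ 0.516, -0.373,  0.004]))]
19026 [ 0.47073802 -0.42195093  0.12001199] [ 0.54977238 -0.31888721  0.18475202]
rim [ 0.50952077 -0.36508508] 0.03927628319292847
plane [0.00345254 0.00476334 0.17921415] 0.17921644254204666
```

```bash
python3 - <<'E'
from h import *
p,Q=pose();log()
for dz in (-.045,-.086,-.092,-.096):rel((p+[-.002,-.002,dz],Q))
E
```

```text
t 13.45 q [0.666, 0.923, 0.394, 1.288, -0.812, 1.762, 1.082] p [ 0.5013 -0.434   0.1702] F [ 0.2  0.  -1.1] w 0.0104 gf 88.25251497323734
[-0.143, -0.007, 0.109] [0.0, 0.0, 0.0] rows 0.9
[-0.268, -0.007, 0.215] [0.0, 0.0, 0.0] rows 1.7
[-0.287, -0.007, 0.231] [0.0, 0.0, 0.0] rows 1.8
[-0.299, -0.007, 0.241] [0.0, 0.0, 0.0] rows 1.9
```

Call:
servo_tool --commands '[[[-0.07, 0, 0.05], [0, 0, 0]], [[-0.143, -0.007, 0.109], [0, 0, 0]], [[-0.21, -0.007, 0.165], [0, 0, 0]], [[-0.25, -0.007, 0.2], [0, 0, 0]], [[-0.268, -0.007, 0.215], [0, 0, 0]], [[-0.268, -0.007, 0.215], [0, 0, 0]], [[-0.268, -0.007, 0.215], [0, 0, 0]], [[-0.277, -0.007, 0.223], [0, 0, 0]], [[-0.277, -0.007, 0.223], [0, 0, 0]], [[-0.277, -0.007, 0.223], [0, 0, 0]]]'

```text
clock: 14.45
tcp_pos: [0.4986, -0.4367, 0.0804]
orientation: [-1.828, -1.607, -0.85]
contact_force: [-0.7, 0.1, -1.7]
grip_width: 0.0103
gripper_force: 88.3
```

```bash
python3 - <<'E'
from h import *
log()
p,d=r.grab_frame('wrist');P=cloud('wrist',d,wristE()).reshape(-1,3)
rim=P[(P[:,2]>.078)&(P[:,2]<.1)&(np.hypot(P[:,0]-.507,P[:,1]+.367)<.055)];print(len(rim),np.median(rim[:,2]))
E
```

```text
t 14.45 q [0.68, 1.029, 0.374, 1.298, -0.828, 1.672, 1.151] p [ 0.4986 -0.4367  0.0804] F [-0.7  0.1 -1.7] w 0.0103 gf 88.31009315566916
8969 0.08824057981021405
```

Call:
servo_tool --commands '[[[-0.006, 0, 0.005], [0, 0, 0]], [[-0.012, 0, 0.01], [0, 0, 0]], [[-0.012, 0, 0.01], [0, 0, 0]], [[-0.015, 0, 0.013], [0, 0, 0]], [[-0.015, 0, 0.013], [0, 0, 0]]]'

```text
clock: 15.0
tcp_pos: [0.4985, -0.4365, 0.0749]
orientation: [-1.828, -1.606, -0.85]
contact_force: [0.2, 0.3, -1.7]
grip_width: 0.0103
gripper_force: 88.4
```

```bash
python3 - <<'E'
from h import *
log()
E
```

```text
t 15.0 q [0.681, 1.036, 0.373, 1.298, -0.829, 1.667, 1.154] p [ 0.4985 -0.4365  0.0749] F [ 0.2  0.3 -1.7] w 0.0103 gf 88.38539156025035
```

Call:
servo_tool --commands '[[[-0.003, 0, 0.003], [0, 0, 0]], [[-0.003, 0, 0.003], [0, 0, 0]], [[-0.006, 0, 0.005], [0, 0, 0]], [[-0.006, 0, 0.005], [0, 0, 0]]]'

```text
clock: 15.4
tcp_pos: [0.4986, -0.4368, 0.0745]
orientation: [-1.827, -1.607, -0.851]
contact_force: [-0.3, -1.6, 6.7]
grip_width: 0.0103
gripper_force: 89.4
```

Call:
servo_tool --commands '[[[0, 0, 0], [0, 0, 0]], [[0, 0, 0], [0, 0, 0]], [[0, 0, 0], [0, 0, 0]], [[0, 0, 0], [0, 0, 0]], [[0, 0, 0], [0, 0, 0]], [[0, 0, -0.05], [0, 0, 0]], [[0, 0, -0.2], [0, 0, 0]], [[0, 0, -0.4], [0, 0, 0]], [[0, 0, -0.6], [0, 0, 0]], [[0, 0, -0.6], [0, 0, 0]], [[0, 0, -0.6], [0, 0, 0]]]' --claw 0.4 --squeeze 30

```text
clock: 16.5
tcp_pos: [0.4824, -0.5523, 0.1709]
orientation: [-1.832, -1.607, -0.85]
contact_force: [0.3, 0.5, -1.1]
grip_width: 0.0513
gripper_force: 0.0
```

```bash
python3 - <<'E'
from h import *
log()
p,d=r.grab_frame('wrist');P=cloud('wrist',d,wristE()).reshape(-1,3);cv2.imwrite('pics/w4.png',p[:,:,::-1])
rim=P[(P[:,2]>.082)&(P[:,2]<.096)&(np.hypot(P[:,0]-.507,P[:,1]+.367)<.055)]
A=np.c_[2*rim[:,:2],np.ones(len(rim))];s=np.linalg.lstsq(A,(rim[:,:2]**2).sum(1),rcond=None)[0];print('rim',s[:2],np.sqrt(s[2]+s[0]**2+s[1]**2),np.median(rim[:,2]))
E
```

```text
t 16.5 q [0.842, 1.071, 0.335, 0.946, -0.77, 1.916, 1.02] p [ 0.4824 -0.5523  0.1709] F [ 0.3  0.5 -1.1] w 0.0513 gf 0.0
rim [ 0.50755067 -0.36157665] 0.037785746708854956 0.0863501120206576
```

View pics/w4.png

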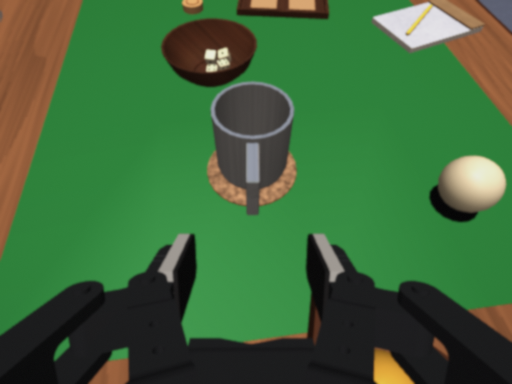

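```bash
python3 - <<'E'
from h import *
a=(np.array([.49,-.44,.33]),tool(77.5,0));rel(a)
b=(np.array([.52,-.2,.36]),tool(77.5,0));rel(b,start=a)
c=(np.array([.52,.03,.36]),tool(77.5,0));rel(c,start=b)
d=(np.array([.52,.16,.36]),tool(77.5,0));rel(d,start=c)
E
```

```text
[0.775, -0.03, -0.075] [-0.025, -0.554, 0.053] rows 5.8
[0.963, -0.091, -0.12] [0.0, 0.0, 0.0] rows 4.9
[0.898, -0.199, 0.0] [0.0, 0.0, 0.0] rows 4.6
[0.508, -0.113, 0.0] [0.0, 0.0, 0.0] rows 2.6
```

Call:
servo_tool --commands '[[[0.2, 0, -0.1], [0, -0.09, 0]], [[0.4, 0, -0.1], [0, -0.18, 0.01]], [[0.6, -0.02, -0.08], [-0.01, -0.27, 0.02]], [[0.775, -0.03, -0.075], [-0.01, -0.36, 0.03]], [[0.775, -0.03, -0.075], [-0.02, -0.45, 0.04]], [[0.775, -0.03, -0.075], [-0.025, -0.554, 0.053]], [[0.775, -0.03, -0.075], [-0.025, -0.554, 0.053]], [[0.775, -0.03, -0.075], [-0.025, -0.554, 0.053]]]'

```text
clock: 17.35
tcp_pos: [0.4912, -0.4367, 0.329]
orientation: [-2.443, -1.969, -0.003]
contact_force: [-0.2, 0.0, -0.2]
grip_width: 0.0509
gripper_force: 0.0
```

Call:
servo_tool --commands '[[[0.96, -0.09, -0.12], [0, 0, 0]], [[0.96, -0.09, -0.12], [0, 0, 0]], [[0.96, -0.09, -0.12], [0, 0, 0]], [[0.96, -0.09, -0.12], [0, 0, 0]], [[0.96, -0.09, -0.12], [0, 0, 0]], [[0.96, -0.09, -0.12], [0, 0, 0]]]'

```text
clock: 17.95
tcp_pos: [0.5217, -0.195, 0.3591]
orientation: [-2.439, -1.972, -0.002]
contact_force: [0.6, -0.3, 0.4]
grip_width: 0.0514
gripper_force: 0.0
```

Call:
servo_tool --commands '[[[0.98, -0.2, 0], [0, 0, 0]], [[0.98, -0.2, 0], [0, 0, 0]], [[0.98, -0.2, 0], [0, 0, 0]], [[0.98, -0.2, 0], [0, 0, 0]], [[0.98, -0.2, 0], [0, 0, 0]]]'

```text
clock: 18.45
tcp_pos: [0.5244, 0.049, 0.3588]
orientation: [-2.453, -1.96, 0.004]
contact_force: [0.5, 0.2, -0.2]
grip_width: 0.0513
gripper_force: 0.0
```

Call:
servo_tool --commands '[[[0.45, -0.11, 0], [0, 0, 0]], [[0.45, -0.11, 0], [0, 0, 0]], [[0.45, -0.11, 0], [0, 0, 0]], [[0.45, -0.11, 0], [0, 0, 0]], [[0.45, -0.11, 0], [0, 0, 0]]]'

```text
clock: 18.95
tcp_pos: [0.5229, 0.1625, 0.3587]
orientation: [2.453, 1.962, -0.005]
contact_force: [-0.1, -0.8, -0.0]
grip_width: 0.0507
gripper_force: 0.0
```

```bash
cat >> h.py <<'E'
def blobs(cam='wrist',z=.014,save=None,amin=60):
    E=wristE() if cam=='wrist' else None
    p,d=r.grab_frame(cam)
    if save:cv2.imwrite(save,p[:,:,::-1])
    hsv=cv2.cvtColor(p,cv2.COLOR_RGB2HSV);m=cv2.inRange(hsv,np.array((8,60,130)),np.array((28,255,255)))
    m=cv2.morphologyEx(m,cv2.MORPH_CLOSE,np.ones((3,3)))
    for c in cv2.findContours(m,cv2.RETR_EXTERNAL,cv2.CHAIN_APPROX_NONE)[0]:
        a=cv2.contourArea(c)
        if a<amin:continue
        (u,v),_,_=cv2.minAreaRect(c);M=cv2.moments(c);uv=[M['m10']/M['m00'],M['m01']/M['m00']]
        w=world(cam,uv,z,E)[0]
        if .38<w[0]<.8 and -.12<w[1]<.4:print(np.round(uv).tolist(),int(a),w.round(4)[:2],'floor6:',world(cam,uv,.006,E)[0][:2].round(4))
E
python3 - <<'E'
from h import *
log();p,Q=pose();print(Q.as_matrix().round(3))
blobs('wrist',save='pics/w5.png');print('top');blobs('top',amin=40)
E
```

```text
t 18.95 q [-0.691, 0.178, 0.321, 1.737, -0.058, 1.239, -0.577] p [0.5229 0.1625 0.3587] F [-0.1 -0.8 -0. ] w 0.0507 gf 0.0
[[ 0.22   0.976 -0.002]
 [ 0.976 -0.22  -0.002]
 [-0.003 -0.001 -1.   ]]
[229.0, 254.0] 343 [0.451  0.0106] floor6: [0.4496 0.0069]
[352.0, 235.0] 788 [6.439e-01 1.000e-04] floor6: [ 0.6458 -0.0038]
[305.0, 233.0] 547 [0.5744 0.0195] floor6: [0.575  0.0159]
[210.0, 204.0] 394 [0.4439 0.0969] floor6: [0.4423 0.0946]
[310.0, 200.0] 892 [0.5902 0.0695] floor6: [0.5911 0.0667]
[355.0, 200.0] 887 [0.6554 0.0549] floor6: [0.6575 0.052 ]
[358.0, 162.0] 978 [0.6674 0.1109] floor6: [0.6696 0.1088]
[311.0, 163.0] 1001 [0.602  0.1252] floor6: [0.6032 0.1234]
[191.0, 127.0] 459 [0.4465 0.2131] floor6: [0.4449 0.2128]
[243.0, 74.0] 501 [0.5339 0.2649] floor6: [0.5338 0.2655]
[315.0, 47.0] 565 [0.6338 0.2764] floor6: [0.6355 0.2772]
top
[225.0, 231.0] 72 [0.4441 0.0943] floor6: [0.4445 0.0946]
[253.0, 228.0] 75 [0.4517 0.0079] floor6: [0.4521 0.0077]
[253.0, 188.0] 182 [0.5785 0.008 ] floor6: [0.5797 0.0079]
[235.0, 184.0] 182 [0.5904 0.0645] floor6: [0.5917 0.0647]
[217.0, 181.0] 181 [0.6027 0.1209] floor6: [0.604  0.1214]
[257.0, 167.0] 177 [ 0.6445 -0.0061] floor6: [ 0.6461 -0.0063]
[239.0, 164.0] 178 [0.6569 0.0504] floor6: [0.6586 0.0505]
[221.0, 160.0] 179 [0.6688 0.1066] floor6: [0.6705 0.107 ]
```

View pics/w5.png

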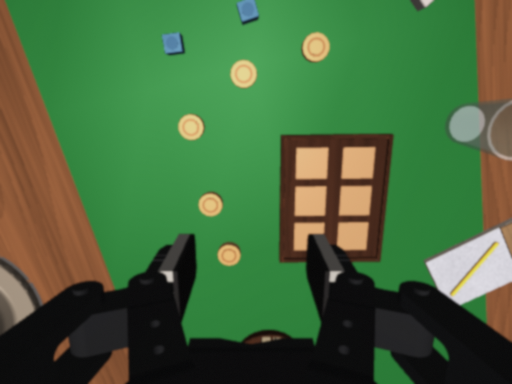

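```bash
python3 - <<'E'
from h import *
rel(((.4465,.212,.13),tool(77.5)))
E
```

```text
[0.129, -0.342, 0.917] [-0.0, 0.001, -0.003] rows 4.9
```

Call:
servo_tool --commands '[[[0.129, -0.342, 0.3], [0, 0, 0]], [[0.129, -0.342, 0.5], [0, 0, 0]], [[0.129, -0.342, 0.7], [0, 0, 0]], [[0.129, -0.342, 0.85], [0, 0, 0]], [[0.129, -0.342, 0.917], [0, 0, 0]], [[0.129, -0.342, 0.917], [0, 0, 0]], [[0.129, -0.342, 0.917], [0, 0, 0]]]'

```text
clock: 19.75
tcp_pos: [0.4459, 0.2135, 0.1301]
orientation: [2.451, 1.963, -0.005]
contact_force: [-0.2, -0.1, 0.8]
grip_width: 0.051
gripper_force: 0.0
```

```bash
python3 - <<'E'
from h import *
log();blobs('wrist',save='pics/w6.png')
E
```

```text
t 19.75 q [-0.762, 0.35, 0.227, 2.099, -0.117, 0.706, -0.68] p [0.4459 0.2135 0.1301] F [-0.2 -0.1  0.8] w 0.051 gf 0.0
[443.0, 352.0] 64 [0.5767 0.0359] floor6: [0.5807 0.0277]
[279.0, 322.0] 1085 [0.4432 0.0977] floor6: [0.4426 0.0916]
[507.0, 318.0] 323 [0.6317 0.0593] floor6: [0.6375 0.0519]
[467.0, 300.0] 530 [0.5998 0.0849] floor6: [0.6045 0.0783]
[463.0, 253.0] 2809 [0.5982 0.1287] floor6: [0.6029 0.1236]
[252.0, 193.0] 1561 [0.4456 0.2137] floor6: [0.4451 0.2114]
[358.0, 97.0] 1998 [0.5331 0.2656] floor6: [0.5355 0.2651]
[497.0, 47.0] 1464 [0.6282 0.2771] floor6: [0.6339 0.277 ]
```

View pics/w6.png

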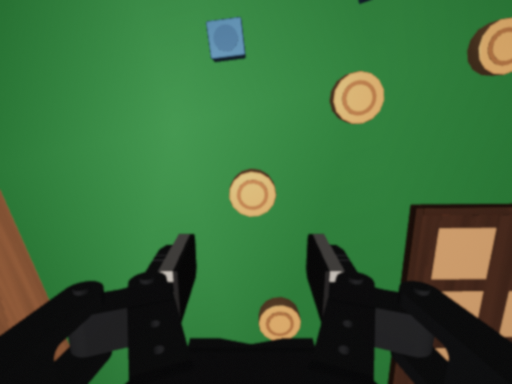

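Call:
servo_tool --commands '[[[0, 0, 0.2], [0, 0, 0]], [[0, 0, 0.33], [0, 0, 0]], [[0, 0, 0.4], [0, 0, 0]], [[0, 0, 0.428], [0, 0, 0]], [[0, 0, 0.428], [0, 0, 0]], [[0, 0, 0.428], [0, 0, 0]]]'

```text
clock: 20.4
tcp_pos: [0.4476, 0.2157, 0.0251]
orientation: [2.45, 1.965, 0.005]
contact_force: [-0.5, 0.3, -0.3]
grip_width: 0.0514
gripper_force: 0.0
```

```bash
python3 - <<'E'
from h import *
log();p,Q=pose()
c=np.array([.4456,.2133]);n=np.array([.6036,.1224]);e=p[:2]-c
e=0*e
rel(([p[0],p[1],.10],Q),([n[0],n[1],.10],tool(77.5)),([n[0],n[1],.031],tool(77.5)))
E
```

```text
t 20.4 q [-0.709, 0.541, 0.165, 2.142, -0.187, 0.468, -0.619] p [0.4476 0.2157 0.0251] F [-0.5  0.3 -0.3] w 0.0514 gf 0.0
[0.001, 0.001, -0.3] [0.0, 0.0, 0.0] rows 1.5
[-0.228, 0.691, -0.298] [0.002, -0.001, -0.0] rows 3.9
[-0.229, 0.69, -0.022] [0.002, -0.001, -0.0] rows 3.6
```

Call:
servo_tool --commands '[[[0, 0, 0], [0, 0, 0]], [[0, 0, 0], [0, 0, 0]], [[0, 0, 0], [0, 0, 0]], [[0, 0, 0], [0, 0, 0]], [[0, 0, 0], [0, 0, 0]], [[0, 0, 0], [0, 0, 0]], [[0, 0, -0.15], [0, 0, 0]], [[0, 0, -0.3], [0, 0, 0]], [[-0.1, 0.2, -0.3], [0, 0, 0]], [[-0.17, 0.4, -0.3], [0, 0, 0]], [[-0.228, 0.6, -0.3], [0, 0, 0]], [[-0.228, 0.691, -0.2], [0, 0, 0]], [[-0.228, 0.691, -0.14], [0, 0, 0]], [[-0.228, 0.691, -0.14], [0, 0, 0]], [[-0.228, 0.691, -0.14], [0, 0, 0]], [[-0.228, 0.691, -0.14], [0, 0, 0]]]' --claw 1 --squeeze 30

```text
clock: 22.0
tcp_pos: [0.6015, 0.1234, 0.0594]
orientation: [2.448, 1.968, 0.001]
contact_force: [0.2, -0.3, 0.4]
grip_width: 0.0342
gripper_force: 30.1
```

```bash
python3 - <<'E'
from h import *
log();p,Q=pose();blobs('wrist',z=p[2]-.009,save='pics/w7.png');blobs('top',z=.04,amin=40)
E
```

```text
t 22.0 q [-0.459, 0.618, 0.21, 1.854, -0.192, 0.688, -0.355] p [0.6015 0.1234 0.0594] F [ 0.2 -0.3  0.4] w 0.0342 gf 30.12864053249359
[374.0, 371.0] 397 [0.6462 0.0518] floor6: [0.6568 0.0054]
[13.0, 318.0] 1040 [0.4858 0.1183] floor6: [0.4423 0.0943]
[359.0, 281.0] 182 [0.6454 0.1029] floor6: [0.6558 0.0737]
[375.0, 222.0] 6148 [0.6558 0.1298] floor6: [0.6697 0.1096]
[254.0, 260.0] 11808 [0.6017 0.1232] floor6: [0.5973 0.1008]
[45.0, 6.0] 570 [0.5497 0.2378] floor6: [0.5277 0.2541]
[253.0, 228.0] 76 [0.45   0.0084] floor6: [0.452  0.0078]
[171.0, 203.0] 73 [0.5315 0.2589] floor6: [0.5355 0.2646]
[253.0, 188.0] 183 [0.5748 0.0085] floor6: [0.5798 0.0079]
[235.0, 184.0] 171 [0.5869 0.0625] floor6: [0.5923 0.0633]
[168.0, 171.0] 79 [0.6302 0.2702] floor6: [0.6367 0.2762]
[257.0, 167.0] 178 [ 0.6394 -0.0054] floor6: [ 0.6461 -0.0063]
[239.0, 164.0] 178 [0.6515 0.05  ] floor6: [0.6586 0.0505]
```

View pics/w7.png

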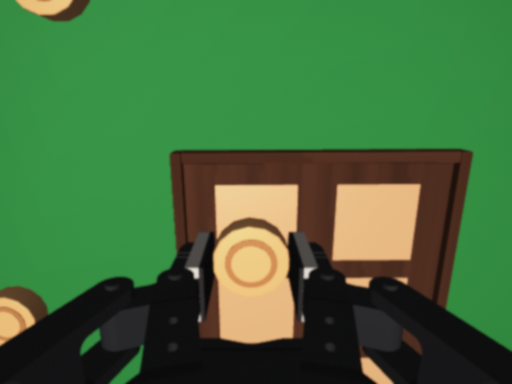

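```bash
python3 - <<'E'
from h import *
E=wristE();p,Q=pose()
c=world('wrist',(250.5,262.5),p[2]-.011,E)[0];print(p,c)
n=np.array([.6036,.1224]);d=n-c[:2];print(d)
rel((p+[d[0],d[1],0],tool(77.5)),(np.r_[p[:2]+d,.031],tool(77.5)))
# which corners of near1 square seen: top edge corners px
print(world('wrist',[(215,185),(297,185)],.006,E).round(4))
E
```

```text
[0.60193214 0.12315918 0.05951043] [0.60007617 0.12117009 0.04851043]
[0.00352383 0.00122991]
[0.008, 0.013, 0.0] [0.001, -0.0, 0.001] rows 0.1
[0.008, 0.013, 0.114] [0.001, -0.0, 0.001] rows 0.6
[[0.5863 0.15   0.006 ]
 [0.6307 0.1402 0.006 ]]
```

Call:
servo_tool --commands '[[[0.008, 0.013, 0], [0, 0, 0]], [[0.008, 0.013, 0.06], [0, 0, 0]], [[0.008, 0.013, 0.1], [0, 0, 0]], [[0.008, 0.013, 0.112], [0, 0, 0]], [[0.008, 0.013, 0.112], [0, 0, 0]], [[0.008, 0.013, 0.112], [0, 0, 0]]]'

```text
clock: 22.7
tcp_pos: [0.6047, 0.1236, 0.0304]
orientation: [-2.449, -1.966, 0.003]
contact_force: [-5.6, 0.3, 12.8]
grip_width: 0.0341
gripper_force: 35.0
```

```bash
python3 - <<'E'
from h import *
log();p,Q=pose()
rel(((p[0],p[1],.13),tool(77.5)),((.444,.0956,.13),tool(77.5)))
E
```

```text
t 22.7 q [-0.448, 0.667, 0.197, 1.851, -0.203, 0.645, -0.347] p [0.6047 0.1236 0.0304] F [-5.6  0.3 12.8] w 0.0341 gf 35.01597583293915
[-0.0, -0.001, -0.398] [-0.001, 0.0, 0.0] rows 2.0
[-0.249, -0.604, -0.397] [-0.001, 0.0, 0.0] rows 3.8
```

Call:
servo_tool --commands '[[[0, 0, -0.004], [0, 0, 0]], [[0, 0, -0.004], [0, 0, 0]], [[0, 0, -0.004], [0, 0, 0]], [[0, 0, -0.02], [0, 0, 0]], [[0, 0, -0.1], [0, 0, 0]], [[0, 0, -0.25], [0, 0, 0]], [[0, 0, -0.4], [0, 0, 0]], [[0, 0, -0.4], [0, 0, 0]], [[0, 0, -0.4], [0, 0, 0]]]' --claw 0.48

```text
clock: 23.6
tcp_pos: [0.6063, 0.1236, 0.1314]
orientation: [2.449, 1.966, 0.003]
contact_force: [0.1, 0.0, -0.2]
grip_width: 0.0444
gripper_force: 0.0
```

```bash
cat >> h.py <<'E'
def rings(zt,save=None):
    "counter centres by the top-face ellipse (fit of the light region's hull per blob), wrist camera"
    E=wristE();p,d=r.grab_frame('wrist')
    if save:cv2.imwrite(save,p[:,:,::-1])
    hsv=cv2.cvtColor(p,cv2.COLOR_RGB2HSV);m=cv2.inRange(hsv,np.array((8,60,150)),np.array((28,255,255)))
    g=cv2.medianBlur(cv2.cvtColor(p,cv2.COLOR_RGB2GRAY),3)
    c=cv2.HoughCircles(g,cv2.HOUGH_GRADIENT,1,25,param1=100,param2=14,minRadius=8,maxRadius=45)
    if c is None:return
    for u,v,rad in c[0]:
        w=world('wrist',(u,v),zt,E)[0]
        if m[int(min(v,383)),int(min(u,511))]:print('circle',[round(float(u)),round(float(v)),round(float(rad))],w.round(4)[:2])
E
python3 - <<'E'
from h import *
log();p,Q=pose()
rings(.020,'pics/w8.png');rings(.014)
rel(((.444,.0956,.13),tool(77.5)))
E
```

```text
t 23.6 q [-0.482, 0.524, 0.242, 1.812, -0.164, 0.823, -0.378] p [0.6063 0.1236 0.1314] F [ 0.1  0.  -0.2] w 0.0444 gf 0.0
circle [62, 272, 24] [0.4453 0.0955]
circle [250, 200, 15] [0.6037 0.1211]
circle [102, 16, 28] [0.5377 0.2626]
circle [236, 254, 44] [0.584  0.0795]
circle [346, 254, 35] [0.6679 0.0607]
circle [266, 254, 44] [0.6063 0.0754]
circle [354, 210, 10] [0.6783 0.0964]
circle [228, 180, 10] [0.5913 0.1395]
circle [262, 172, 10] [0.6167 0.1392]
circle [68, 262, 25] [0.4483 0.1005]
circle [252, 200, 16] [0.6037 0.1191]
circle [100, 16, 18] [0.5342 0.264 ]
circle [354, 256, 38] [0.6729 0.055 ]
circle [236, 252, 44] [0.5819 0.0797]
circle [264, 256, 43] [0.6037 0.0713]
circle [270, 324, 41] [0.5945 0.0074]
circle [232, 180, 12] [0.5923 0.1369]
[-0.247, -0.604, -0.001] [-0.001, 0.001, 0.0] rows 3.3
```

View pics/w8.png

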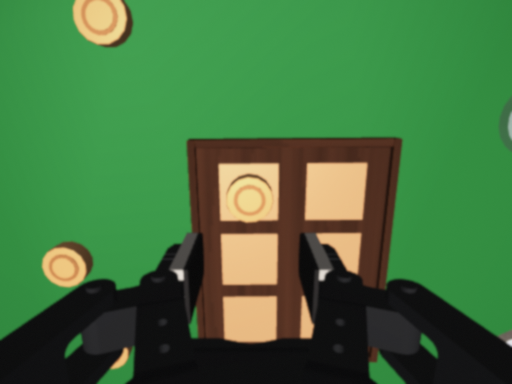

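Call:
servo_tool --commands '[[[-0.247, -0.604, 0], [0, 0, 0]], [[-0.247, -0.604, 0], [0, 0, 0]], [[-0.247, -0.604, 0], [0, 0, 0]], [[-0.247, -0.604, 0], [0, 0, 0]], [[-0.247, -0.604, 0], [0, 0, 0]], [[-0.247, -0.604, 0], [0, 0, 0]]]'

```text
clock: 24.3
tcp_pos: [0.4458, 0.0961, 0.1302]
orientation: [2.449, 1.966, 0.001]
contact_force: [0.2, 1.3, 0.3]
grip_width: 0.0442
gripper_force: 0.0
```

```bash
python3 - <<'E'
from h import *
log();blobs('wrist');print('top');blobs('top',amin=40);rel(((.4437,.0955,.0245),tool(77.5)))
E
```

```text
t 24.3 q [-0.564, 0.294, 0.25, 2.187, -0.114, 0.672, -0.453] p [0.4458 0.0961 0.1302] F [0.2 1.3 0.3] w 0.0442 gf 0.0
[281.0, 290.0] 1241 [0.4507 0.0106] floor6: [0.4504 0.0056]
[432.0, 255.0] 2838 [0.575  0.0152] floor6: [0.5789 0.0103]
[498.0, 256.0] 1269 [0.6266 0.0025] floor6: [ 0.6323 -0.0029]
[249.0, 194.0] 1588 [0.4434 0.0967] floor6: [0.4429 0.0945]
[442.0, 187.0] 3403 [0.5866 0.0699] floor6: [0.5909 0.0668]
[505.0, 192.0] 642 [0.6326 0.0558] floor6: [0.6384 0.0523]
[455.0, 111.0] 4270 [0.5992 0.1245] floor6: [0.6039 0.1233]
top
[253.0, 228.0] 76 [0.4516 0.0079] floor6: [0.452  0.0077]
[171.0, 203.0] 75 [0.5342 0.2632] floor6: [0.5351 0.2645]
[253.0, 188.0] 182 [0.5785 0.008 ] floor6: [0.5797 0.0079]
[235.0, 184.0] 183 [0.5905 0.0645] floor6: [0.5918 0.0647]
[217.0, 181.0] 181 [0.6027 0.1209] floor6: [0.604  0.1214]
[168.0, 171.0] 78 [0.635  0.2748] floor6: [0.6365 0.2762]
[257.0, 167.0] 177 [ 0.6445 -0.0061] floor6: [ 0.6461 -0.0063]
[239.0, 164.0] 178 [0.6569 0.0504] floor6: [0.6586 0.0505]
[221.0, 160.0] 179 [0.6688 0.1066] floor6: [0.6705 0.107 ]
[-0.005, -0.011, 0.423] [0.001, 0.0, 0.0] rows 2.1
```

Call:
servo_tool --commands '[[[-0.005, -0.011, 0.2], [0, 0, 0]], [[-0.005, -0.011, 0.33], [0, 0, 0]], [[-0.005, -0.011, 0.4], [0, 0, 0]], [[-0.005, -0.011, 0.423], [0, 0, 0]], [[-0.005, -0.011, 0.423], [0, 0, 0]], [[-0.005, -0.011, 0.423], [0, 0, 0]]]' --claw 0.42

```text
clock: 25.0
tcp_pos: [0.4431, 0.0953, 0.0252]
orientation: [2.449, 1.965, 0.002]
contact_force: [-0.3, 0.1, -0.2]
grip_width: 0.0496
gripper_force: 0.0
```

```bash
cat >> h.py <<'E'
def carry(c,n):
    "at the grasp: moves that bring a counter at c to the square n"
    log();p,Q=pose();S=tool(77.5);tx=S.as_matrix()[:2,0]
    off=((np.array(c)-p[:2])@tx);print('off along x',off)
    t=np.array(n)-tx*off+S.as_matrix()[:2,1]*.0012
    rel((np.r_[t,.10],S),(np.r_[t,.0315],S))
E
python3 - <<'E'
from h import *
carry((.4437,.0955),(.5914,.0657))
E
```

```text
t 25.0 q [-0.495, 0.5, 0.175, 2.24, -0.206, 0.415, -0.37] p [0.4431 0.0953 0.0252] F [-0.3  0.1 -0.2] w 0.0496 gf 0.0
off along x 0.00031898939828041813
[0.012, 0.61, -0.298] [0.001, -0.0, -0.0] rows 3.4
[0.012, 0.61, -0.024] [0.001, -0.0, -0.0] rows 3.1
```

Call:
servo_tool --commands '[[[0, 0, 0], [0, 0, 0]], [[0, 0, 0], [0, 0, 0]], [[0, 0, 0], [0, 0, 0]], [[0, 0, 0], [0, 0, 0]], [[0, 0, 0], [0, 0, 0]], [[0, 0, -0.15], [0, 0, 0]], [[0, 0, -0.3], [0, 0, 0]], [[0, 0.2, -0.3], [0, 0, 0]], [[0.01, 0.4, -0.3], [0, 0, 0]], [[0.012, 0.6, -0.3], [0, 0, 0]], [[0.012, 0.61, -0.25], [0, 0, 0]], [[0.012, 0.61, -0.15], [0, 0, 0]], [[0.012, 0.61, -0.08], [0, 0, 0]], [[0.012, 0.61, -0.05], [0, 0, 0]], [[0.012, 0.61, -0.05], [0, 0, 0]], [[0.012, 0.61, -0.05], [0, 0, 0]]]' --claw 1

```text
clock: 26.6
tcp_pos: [0.5918, 0.0652, 0.0379]
orientation: [2.449, 1.966, 0.001]
contact_force: [0.6, -1.3, 0.0]
grip_width: 0.034
gripper_force: 30.0
```

```bash
cat >> h.py <<'E'
def place(t):
    log();rel((np.r_[t,.0308],tool(77.5)))
E
python3 - <<'E'
from h import *
place(np.array([.5914,.0657])+[.0011,-.0005])
p,Q=pose();blobs('wrist',z=p[2]-.011)
E
```

```text
t 26.6 q [-0.377, 0.63, 0.216, 1.907, -0.216, 0.625, -0.244] p [0.5918 0.0652 0.0379] F [ 0.6 -1.3  0. ] w 0.034 gf 30.0366872549057
[0.001, 0.003, 0.028] [0.001, 0.0, 0.0] rows 0.1
[366.0, 360.0] 154 [ 0.6339 -0.0008] floor6: [ 0.6384 -0.0215]
[408.0, 338.0] 143 [0.6555 0.0073] floor6: [ 0.6634 -0.0121]
[252.0, 318.0] 3564 [0.5842 0.0346] floor6: [0.5809 0.0195]
[251.0, 236.0] 7404 [0.593  0.0757] floor6: [0.5911 0.067 ]
[385.0, 234.0] 7598 [0.6506 0.0638] floor6: [0.6577 0.0533]
[251.0, 118.0] 10268 [0.6038 0.125 ] floor6: [0.6036 0.124 ]
[398.0, 117.0] 10216 [0.661  0.1126] floor6: [0.6698 0.1097]
```

Call:
servo_tool --commands '[[[0.001, 0.003, 0.015], [0, 0, 0]], [[0.001, 0.003, 0.026], [0, 0, 0]], [[0.001, 0.003, 0.026], [0, 0, 0]], [[0.001, 0.003, 0.026], [0, 0, 0]]]'

```text
clock: 27.05
tcp_pos: [0.593, 0.0653, 0.0318]
orientation: [2.449, 1.966, 0.002]
contact_force: [-1.1, 0.7, 7.7]
grip_width: 0.0343
gripper_force: 30.8
```

```bash
python3 - <<'E'
from h import *
log();rel(((.451,.0092,.131),tool(77.5)))
E
```

```text
t 27.05 q [-0.374, 0.641, 0.212, 1.906, -0.219, 0.615, -0.241] p [0.593  0.0653 0.0318] F [-1.1  0.7  7.7] w 0.0343 gf 30.82578867673874
[-0.342, -0.505, -0.398] [0.001, -0.0, 0.0] rows 3.6
```

Call:
servo_tool --commands '[[[0, 0, 0], [0, 0, 0]], [[0, 0, 0], [0, 0, 0]], [[0, 0, 0], [0, 0, 0]], [[0, 0, -0.02], [0, 0, 0]], [[0, 0, -0.1], [0, 0, 0]], [[0, 0, -0.25], [0, 0, 0]], [[0, 0, -0.4], [0, 0, 0]], [[-0.12, -0.17, -0.4], [0, 0, 0]], [[-0.23, -0.33, -0.4], [0, 0, 0]], [[-0.342, -0.505, -0.4], [0, 0, 0]], [[-0.342, -0.505, -0.4], [0, 0, 0]], [[-0.342, -0.505, -0.4], [0, 0, 0]], [[-0.342, -0.505, -0.4], [0, 0, 0]]]' --claw 0.46

```text
clock: 28.35
tcp_pos: [0.4523, 0.0096, 0.1313]
orientation: [2.448, 1.966, 0.003]
contact_force: [0.3, 0.3, -0.1]
grip_width: 0.0463
gripper_force: 0.0
```

```bash
python3 - <<'E'
from h import *
log();blobs('wrist');print('top');blobs('top',amin=40);rel(((.4512,.0094,.0245),tool(77.5)))
E
```

```text
t 28.35 q [-0.403, 0.288, 0.283, 2.197, -0.127, 0.669, -0.248] p [0.4523 0.0096 0.1313] F [ 0.3  0.3 -0.1] w 0.0463 gf 0.0
[250.0, 193.0] 1558 [0.4509 0.0101] floor6: [0.4504 0.0079]
[492.0, 156.0] 2293 [ 0.6313 -0.0011] floor6: [ 0.6368 -0.0037]
[414.0, 155.0] 3646 [0.5752 0.0123] floor6: [0.5788 0.0102]
[425.0, 75.0] 4481 [0.5875 0.0669] floor6: [0.5916 0.0666]
[499.0, 77.0] 1646 [0.6373 0.054 ] floor6: [0.6431 0.0533]
[505.0, 11.0] 272 [0.642  0.0954] floor6: [0.6478 0.096 ]
[434.0, 11.0] 1228 [0.5963 0.1054] floor6: [0.6007 0.1064]
top
[171.0, 203.0] 73 [0.5343 0.2631] floor6: [0.5352 0.2645]
[253.0, 188.0] 182 [0.5785 0.008 ] floor6: [0.5797 0.0079]
[235.0, 184.0] 182 [0.5905 0.0644] floor6: [0.5917 0.0646]
[217.0, 181.0] 181 [0.6027 0.1209] floor6: [0.604  0.1214]
[168.0, 171.0] 78 [0.635  0.2748] floor6: [0.6365 0.2762]
[257.0, 167.0] 178 [ 0.6446 -0.0061] floor6: [ 0.6461 -0.0063]
[239.0, 164.0] 178 [0.6569 0.0503] floor6: [0.6586 0.0504]
[221.0, 160.0] 179 [0.6688 0.1066] floor6: [0.6705 0.107 ]
[-0.002, -0.005, 0.426] [0.001, 0.0, 0.001] rows 2.1
```

Call:
servo_tool --commands '[[[-0.002, -0.005, 0.2], [0, 0, 0]], [[-0.002, -0.005, 0.33], [0, 0, 0]], [[-0.002, -0.005, 0.4], [0, 0, 0]], [[-0.002, -0.005, 0.425], [0, 0, 0]], [[-0.002, -0.005, 0.425], [0, 0, 0]], [[-0.002, -0.005, 0.425], [0, 0, 0]]]' --claw 0.42

```text
clock: 29.05
tcp_pos: [0.4503, 0.0089, 0.025]
orientation: [2.449, 1.966, 0.002]
contact_force: [-0.2, -0.4, -0.0]
grip_width: 0.0495
gripper_force: 0.0
```

```bash
python3 - <<'E'
from h import *
carry((.4512,.0092),(.5792,.0090))
E
```

```text
t 29.05 q [-0.322, 0.499, 0.197, 2.247, -0.235, 0.412, -0.151] p [0.4503 0.0089 0.025 ] F [-0.2 -0.4 -0. ] w 0.0495 gf 0.0
off along x 0.000511211997310229
[0.11, 0.509, -0.299] [0.001, 0.0, 0.0] rows 3.0
[0.11, 0.508, -0.025] [0.001, 0.0, 0.0] rows 2.6
```

Call:
servo_tool --commands '[[[0, 0, 0], [0, 0, 0]], [[0, 0, 0], [0, 0, 0]], [[0, 0, 0], [0, 0, 0]], [[0, 0, 0], [0, 0, 0]], [[0, 0, 0], [0, 0, 0]], [[0, 0, -0.15], [0, 0, 0]], [[0, 0, -0.3], [0, 0, 0]], [[0.05, 0.2, -0.3], [0, 0, 0]], [[0.1, 0.4, -0.3], [0, 0, 0]], [[0.11, 0.51, -0.3], [0, 0, 0]], [[0.11, 0.51, -0.25], [0, 0, 0]], [[0.11, 0.51, -0.15], [0, 0, 0]], [[0.11, 0.51, -0.08], [0, 0, 0]], [[0.11, 0.51, -0.05], [0, 0, 0]], [[0.11, 0.51, -0.05], [0, 0, 0]], [[0.11, 0.51, -0.05], [0, 0, 0]]]' --claw 1

```text
clock: 30.65
tcp_pos: [0.5798, 0.008, 0.0376]
orientation: [2.449, 1.966, 0.001]
contact_force: [0.5, 0.1, 0.2]
grip_width: 0.0335
gripper_force: 30.0
```

```bash
python3 - <<'E'
from h import *
place(np.array([.5792,.0090])+[.0011,-.0008])
p,Q=pose();blobs('wrist',z=p[2]-.011)
E
```

```text
t 30.65 q [-0.3, 0.615, 0.235, 1.946, -0.236, 0.606, -0.13] p [0.5798 0.008  0.0376] F [0.5 0.1 0.2] w 0.0335 gf 30.023100972175598
[0.001, 0.002, 0.027] [0.001, 0.0, -0.0] rows 0.1
[251.0, 236.0] 7492 [0.5809 0.0186] floor6: [0.579 0.01 ]
[385.0, 233.0] 7654 [0.6385 0.0069] floor6: [ 0.6456 -0.0035]
[250.0, 117.0] 10342 [0.5917 0.0683] floor6: [0.5915 0.0673]
[398.0, 116.0] 10331 [0.6491 0.0559] floor6: [0.6577 0.0531]
[408.0, 18.0] 3927 [0.6563 0.0904] floor6: [0.6661 0.0929]
[249.0, 19.0] 4090 [0.599  0.1029] floor6: [0.5999 0.1073]
```

Call:
servo_tool --commands '[[[0.001, 0.002, 0.015], [0, 0, 0]], [[0.001, 0.002, 0.025], [0, 0, 0]], [[0.001, 0.002, 0.025], [0, 0, 0]], [[0.001, 0.002, 0.025], [0, 0, 0]]]'

```text
clock: 31.1
tcp_pos: [0.5808, 0.0083, 0.0317]
orientation: [2.449, 1.966, 0.002]
contact_force: [-2.2, 0.9, 5.9]
grip_width: 0.0341
gripper_force: 30.7
```

```bash
python3 - <<'E'
from h import *
log();rel(((.534,.264,.131),tool(77.5)));blobs('top',amin=40)
E
```

```text
t 31.1 q [-0.297, 0.626, 0.23, 1.945, -0.24, 0.595, -0.128] p [0.5808 0.0083 0.0317] F [-2.2  0.9  5.9] w 0.0341 gf 30.74552357196808
[0.958, -0.404, -0.398] [0.001, -0.0, 0.0] rows 5.6
[171.0, 203.0] 73 [0.5345 0.2633] floor6: [0.5355 0.2646]
[230.0, 184.0] 68 [0.5923 0.0776] floor6: [0.5936 0.0778]
[217.0, 181.0] 181 [0.6027 0.1209] floor6: [0.604  0.1214]
[168.0, 171.0] 79 [0.6351 0.2748] floor6: [0.6367 0.2762]
[221.0, 160.0] 179 [0.6688 0.1066] floor6: [0.6705 0.107 ]
```

Call:
servo_tool --commands '[[[0, 0, 0], [0, 0, 0]], [[0, 0, 0], [0, 0, 0]], [[0, 0, 0], [0, 0, 0]], [[0, 0, -0.02], [0, 0, 0]], [[0, 0, -0.1], [0, 0, 0]], [[0, 0, -0.25], [0, 0, 0]], [[0, 0, -0.4], [0, 0, 0]], [[0.18, -0.08, -0.4], [0, 0, 0]], [[0.36, -0.16, -0.4], [0, 0, 0]], [[0.54, -0.24, -0.4], [0, 0, 0]], [[0.72, -0.32, -0.4], [0, 0, 0]], [[0.958, -0.404, -0.4], [0, 0, 0]], [[0.958, -0.404, -0.4], [0, 0, 0]], [[0.958, -0.404, -0.4], [0, 0, 0]], [[0.958, -0.404, -0.4], [0, 0, 0]]]' --claw 0.46

```text
clock: 32.65
tcp_pos: [0.5336, 0.2625, 0.1305]
orientation: [2.45, 1.964, -0.001]
contact_force: [0.9, -0.5, -0.2]
grip_width: 0.046
gripper_force: 0.0
```

```bash
python3 - <<'E'
from h import *
log();blobs('wrist');print('top');blobs('top',amin=40);rel(((.5342,.2637,.0245),tool(77.5)))
E
```

```text
t 32.65 q [-0.761, 0.494, 0.26, 1.87, -0.169, 0.8, -0.631] p [0.5336 0.2625 0.1305] F [ 0.9 -0.5 -0.2] w 0.046 gf 0.0
[378.0, 368.0] 290 [0.6078 0.0804] floor6: [0.6099 0.0721]
[428.0, 340.0] 63 [0.6532 0.1001] floor6: [0.6568 0.0924]
[462.0, 305.0] 179 [0.6841 0.1294] floor6: [0.6886 0.1227]
[252.0, 189.0] 1586 [0.5338 0.2663] floor6: [0.5334 0.2642]
[382.0, 145.0] 1774 [0.6338 0.2775] floor6: [0.6367 0.2757]
top
[172.0, 203.0] 58 [0.5325 0.2609] floor6: [0.5334 0.2622]
[253.0, 188.0] 181 [0.5784 0.0081] floor6: [0.5796 0.008 ]
[235.0, 184.0] 182 [0.5905 0.0644] floor6: [0.5917 0.0646]
[217.0, 181.0] 181 [0.6027 0.1209] floor6: [0.604  0.1214]
[257.0, 167.0] 178 [ 0.6446 -0.0061] floor6: [ 0.6461 -0.0063]
[239.0, 164.0] 178 [0.6569 0.0504] floor6: [0.6586 0.0505]
[221.0, 160.0] 179 [0.6688 0.1066] floor6: [0.6705 0.107 ]
[0.01, -0.002, 0.424] [0.001, 0.001, -0.002] rows 2.1
```

Call:
servo_tool --commands '[[[0.01, -0.002, 0.2], [0, 0, 0]], [[0.01, -0.002, 0.33], [0, 0, 0]], [[0.01, -0.002, 0.4], [0, 0, 0]], [[0.01, -0.002, 0.424], [0, 0, 0]], [[0.01, -0.002, 0.424], [0, 0, 0]], [[0.01, -0.002, 0.424], [0, 0, 0]]]' --claw 0.42

```text
clock: 33.35
tcp_pos: [0.5346, 0.2659, 0.0256]
orientation: [2.45, 1.964, 0.002]
contact_force: [-0.4, 0.5, 0.2]
grip_width: 0.0498
gripper_force: 0.0
```

```bash
python3 - <<'E'
from h import *
carry((.5340,.2645),(.658,.0515))
E
```

```text
t 33.35 q [-0.723, 0.652, 0.208, 1.906, -0.221, 0.605, -0.594] p [0.5346 0.2659 0.0256] F [-0.4  0.5  0.2] w 0.0498 gf 0.0
off along x -0.0014614625959982976
[-0.723, 0.674, -0.296] [0.001, -0.0, -0.001] rows 5.2
[-0.724, 0.673, -0.022] [0.001, -0.0, -0.001] rows 4.9
```

Call:
servo_tool --commands '[[[0, 0, 0], [0, 0, 0]], [[0, 0, 0], [0, 0, 0]], [[0, 0, 0], [0, 0, 0]], [[0, 0, 0], [0, 0, 0]], [[0, 0, 0], [0, 0, 0]], [[0, 0, -0.15], [0, 0, 0]], [[0, 0, -0.3], [0, 0, 0]], [[-0.15, 0.14, -0.3], [0, 0, 0]], [[-0.3, 0.28, -0.3], [0, 0, 0]], [[-0.45, 0.42, -0.3], [0, 0, 0]], [[-0.6, 0.56, -0.3], [0, 0, 0]], [[-0.724, 0.674, -0.3], [0, 0, 0]], [[-0.724, 0.674, -0.3], [0, 0, 0]], [[-0.724, 0.674, -0.2], [0, 0, 0]], [[-0.724, 0.674, -0.1], [0, 0, 0]], [[-0.724, 0.674, -0.05], [0, 0, 0]], [[-0.724, 0.674, -0.05], [0, 0, 0]], [[-0.724, 0.674, -0.05], [0, 0, 0]]]' --claw 1

```text
clock: 35.15
tcp_pos: [0.6593, 0.0534, 0.038]
orientation: [2.449, 1.966, 0.001]
contact_force: [-0.8, 0.5, -0.0]
grip_width: 0.0337
gripper_force: 30.0
```

```bash
python3 - <<'E'
from h import *
place(np.array([.658,.0515])+[.0014,.0010])
p,Q=pose();blobs('wrist',z=p[2]-.011)
E
```

```text
t 35.15 q [-0.336, 0.711, 0.229, 1.741, -0.226, 0.715, -0.208] p [0.6593 0.0534 0.038 ] F [-0.8  0.5 -0. ] w 0.0337 gf 30.00960946083069
[-0.003, 0.001, 0.029] [0.001, 0.0, 0.0] rows 0.1
[129.0, 369.0] 424 [0.5859 0.0072] floor6: [ 0.5723 -0.0104]
[94.0, 338.0] 126 [0.5751 0.0287] floor6: [0.5598 0.0144]
[251.0, 320.0] 3234 [0.6511 0.0218] floor6: [0.6477 0.0064]
[117.0, 239.0] 7375 [0.6024 0.0753] floor6: [0.5914 0.0683]
[251.0, 240.0] 7162 [0.6598 0.0619] floor6: [0.6578 0.0529]
[103.0, 125.0] 10198 [0.6129 0.1234] floor6: [0.6036 0.124 ]
[250.0, 124.0] 10141 [0.6704 0.1111] floor6: [0.6701 0.1097]
```

Call:
servo_tool --commands '[[[-0.003, 0.001, 0.015], [0, 0, 0]], [[-0.003, 0.001, 0.026], [0, 0, 0]], [[-0.003, 0.001, 0.026], [0, 0, 0]], [[-0.003, 0.001, 0.026], [0, 0, 0]]]'

```text
clock: 35.6
tcp_pos: [0.6597, 0.0524, 0.0322]
orientation: [2.449, 1.965, 0.002]
contact_force: [-1.3, -0.0, 7.7]
grip_width: 0.0337
gripper_force: 30.8
```

```bash
python3 - <<'E'
from h import *
log();rel(((.6348,.2757,.131),tool(77.5)));blobs('top',amin=40)
E
```

```text
t 35.6 q [-0.333, 0.719, 0.226, 1.742, -0.229, 0.705, -0.205] p [0.6597 0.0524 0.0322] F [-1.3 -0.   7.7] w 0.0337 gf 30.754128098487854
[0.851, -0.29, -0.396] [0.001, -0.0, -0.0] rows 4.9
[258.0, 188.0] 43 [ 0.5778 -0.0081] floor6: [ 0.579  -0.0084]
[168.0, 171.0] 79 [0.6351 0.2748] floor6: [0.6367 0.2762]
[259.0, 167.0] 105 [ 0.6447 -0.0146] floor6: [ 0.6463 -0.0149]
```

Call:
servo_tool --commands '[[[0, 0, 0], [0, 0, 0]], [[0, 0, 0], [0, 0, 0]], [[0, 0, 0], [0, 0, 0]], [[0, 0, -0.02], [0, 0, 0]], [[0, 0, -0.1], [0, 0, 0]], [[0, 0, -0.25], [0, 0, 0]], [[0, 0, -0.4], [0, 0, 0]], [[0.18, -0.06, -0.4], [0, 0, 0]], [[0.36, -0.12, -0.4], [0, 0, 0]], [[0.54, -0.18, -0.4], [0, 0, 0]], [[0.72, -0.24, -0.4], [0, 0, 0]], [[0.851, -0.29, -0.4], [0, 0, 0]], [[0.851, -0.29, -0.4], [0, 0, 0]], [[0.851, -0.29, -0.4], [0, 0, 0]], [[0.851, -0.29, -0.4], [0, 0, 0]]]' --claw 0.46

```text
clock: 37.15
tcp_pos: [0.6346, 0.274, 0.1307]
orientation: [2.45, 1.963, -0.001]
contact_force: [-0.4, -1.1, 0.4]
grip_width: 0.0463
gripper_force: 0.0
```

```bash
python3 - <<'E'
from h import *
log();blobs('wrist');print('top');blobs('top',amin=40);rel(((.6346,.2752,.0245),tool(77.5)))
E
```

```text
t 37.15 q [-0.674, 0.633, 0.258, 1.624, -0.19, 0.91, -0.567] p [0.6346 0.274  0.1307] F [-0.4 -1.1  0.4] w 0.0463 gf 0.0
[254.0, 337.0] 376 [0.6076 0.1483] floor6: [0.6062 0.1419]
[251.0, 189.0] 1585 [0.6347 0.2778] floor6: [0.6342 0.2757]
top
[253.0, 188.0] 181 [0.5784 0.0081] floor6: [0.5796 0.008 ]
[235.0, 184.0] 183 [0.5906 0.0645] floor6: [0.5919 0.0647]
[217.0, 181.0] 181 [0.6027 0.1209] floor6: [0.604  0.1214]
[168.0, 171.0] 73 [0.6354 0.2737] floor6: [0.6369 0.2751]
[257.0, 167.0] 181 [ 0.6449 -0.0062] floor6: [ 0.6465 -0.0064]
[239.0, 164.0] 181 [0.657  0.0501] floor6: [0.6586 0.0502]
[221.0, 160.0] 179 [0.6688 0.1066] floor6: [0.6705 0.107 ]
[0.007, -0.003, 0.425] [0.001, 0.001, -0.002] rows 2.1
```

Call:
servo_tool --commands '[[[0.009, -0.001, 0.2], [0, 0, 0]], [[0.009, -0.001, 0.33], [0, 0, 0]], [[0.009, -0.001, 0.4], [0, 0, 0]], [[0.009, -0.001, 0.425], [0, 0, 0]], [[0.009, -0.001, 0.425], [0, 0, 0]], [[0.009, -0.001, 0.425], [0, 0, 0]]]' --claw 0.42

```text
clock: 37.85
tcp_pos: [0.6358, 0.2782, 0.026]
orientation: [2.449, 1.965, 0.004]
contact_force: [0.2, -0.2, 0.7]
grip_width: 0.0494
gripper_force: 0.0
```

```bash
python3 - <<'E'
from h import *
carry((.6348,.2760),(.670,.1083))
E
```

```text
t 37.85 q [-0.651, 0.767, 0.219, 1.657, -0.224, 0.74, -0.545] p [0.6358 0.2782 0.026 ] F [ 0.2 -0.2  0.7] w 0.0494 gf 0.0
off along x -0.0023244182075982936
[-0.624, 0.287, -0.296] [0.002, -0.001, -0.0] rows 3.7
[-0.624, 0.286, -0.022] [0.002, -0.001, -0.0] rows 3.4
```

Call:
servo_tool --commands '[[[0, 0, 0], [0, 0, 0]], [[0, 0, 0], [0, 0, 0]], [[0, 0, 0], [0, 0, 0]], [[0, 0, 0], [0, 0, 0]], [[0, 0, 0], [0, 0, 0]], [[0, 0, -0.15], [0, 0, 0]], [[0, 0, -0.3], [0, 0, 0]], [[-0.18, 0.08, -0.3], [0, 0, 0]], [[-0.36, 0.16, -0.3], [0, 0, 0]], [[-0.54, 0.24, -0.3], [0, 0, 0]], [[-0.624, 0.287, -0.3], [0, 0, 0]], [[-0.624, 0.287, -0.3], [0, 0, 0]], [[-0.624, 0.287, -0.2], [0, 0, 0]], [[-0.624, 0.287, -0.1], [0, 0, 0]], [[-0.624, 0.287, -0.05], [0, 0, 0]], [[-0.624, 0.287, -0.05], [0, 0, 0]], [[-0.624, 0.287, -0.05], [0, 0, 0]]]' --claw 1

```text
clock: 39.55
tcp_pos: [0.6711, 0.1109, 0.0377]
orientation: [2.449, 1.967, 0.001]
contact_force: [0.8, -0.1, 0.5]
grip_width: 0.0338
gripper_force: 29.9
```

```bash
python3 - <<'E'
from h import *
place(np.array([.670,.1083])+[.0015,.0018])
p,Q=pose();blobs('wrist',z=p[2]-.011)
E
```

```text
t 39.55 q [-0.41, 0.734, 0.224, 1.691, -0.221, 0.741, -0.296] p [0.6711 0.1109 0.0377] F [ 0.8 -0.1  0.5] w 0.0338 gf 29.92875248193741
[-0.003, 0.002, 0.027] [0.001, 0.0, 0.0] rows 0.1
[129.0, 369.0] 431 [0.5977 0.0648] floor6: [0.5844 0.0475]
[253.0, 336.0] 516 [0.6619 0.0709] floor6: [0.6584 0.0544]
[94.0, 337.0] 127 [0.5872 0.0864] floor6: [0.5722 0.0724]
[251.0, 315.0] 1759 [0.6635 0.0821] floor6: [0.6603 0.0674]
[117.0, 240.0] 7340 [0.6143 0.1322] floor6: [0.6035 0.1253]
[251.0, 242.0] 7079 [0.6717 0.1188] floor6: [0.6698 0.1098]
```

Call:
servo_tool --commands '[[[-0.003, 0.002, 0.015], [0, 0, 0]], [[-0.003, 0.002, 0.025], [0, 0, 0]], [[-0.003, 0.002, 0.025], [0, 0, 0]], [[-0.003, 0.002, 0.025], [0, 0, 0]]]'

```text
clock: 40.0
tcp_pos: [0.6719, 0.1094, 0.0324]
orientation: [2.449, 1.965, 0.003]
contact_force: [-1.7, -0.2, 9.1]
grip_width: 0.034
gripper_force: 30.7
```

Call:
servo_tool --commands '[[[0, 0, 0], [0, 0, 0]], [[0, 0, 0], [0, 0, 0]], [[0, 0, 0], [0, 0, 0]], [[0, 0, -0.02], [0, 0, 0]], [[0, 0, -0.1], [0, 0, 0]], [[0, 0, -0.25], [0, 0, 0]], [[0, 0, -0.4], [0, 0, 0]], [[0, 0, -0.6], [0, 0, 0]], [[0, 0, -0.8], [0, 0, 0]], [[0.2, -0.2, -0.9], [0, 0, 0]], [[0.3, -0.2, -0.9], [0, 0, 0]], [[0.3, -0.2, -0.9], [0, 0, 0]]]' --claw 0.4

```text
clock: 41.2
tcp_pos: [0.6366, 0.2032, 0.2577]
orientation: [-2.437, -1.977, -0.008]
contact_force: [-0.2, 1.1, 0.2]
grip_width: 0.0509
gripper_force: 0.0
```

```bash
python3 - <<'E'
from h import *
log();rings(.020,'pics/w9.png')
E
```

```text
t 41.2 q [-0.593, 0.466, 0.273, 1.582, -0.141, 1.109, -0.492] p [0.6366 0.2032 0.2577] F [-0.2  1.1  0.2] w 0.0509 gf 0.0
circle [284, 290, 40] [0.6442 0.0424]
circle [250, 288, 30] [0.6036 0.0539]
circle [276, 322, 43] [ 0.6256 -0.0021]
circle [232, 250, 37] [0.5916 0.1073]
circle [254, 232, 34] [0.6221 0.1244]
circle [306, 304, 34] [0.6676 0.0172]
circle [240, 316, 13] [0.5814 0.0163]
circle [290, 228, 15] [0.6645 0.1206]
```

View pics/w9.png

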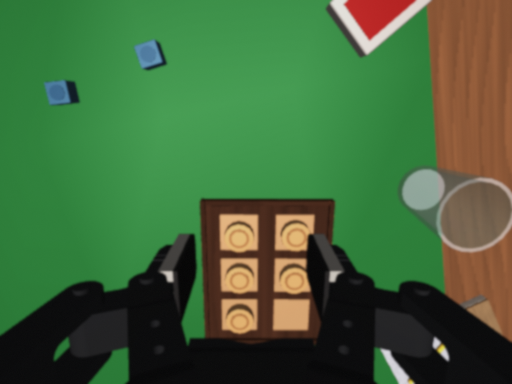

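```bash
python3 - <<'E'
from h import *
p,d=r.grab_frame('top');print([(np.round(x['uv']).tolist(),round(x['confidence'],2)) for x in r.boxes_of('top','counter1')])
q,d=r.grab_frame('side');print([(np.round(x['uv']).tolist(),round(x['confidence'],2)) for x in r.boxes_of('side','counter1')],[(np.round(x['uv']).tolist(),round(x['confidence'],2)) for x in r.boxes_of('side','die1')])
im=np.hstack([cv2.resize(p[100:300,30:430],(480,240)),cv2.resize(q[100:340,130:370],(320,320))[:240]]) if 0 else None
a=cv2.resize(p[110:290,60:420,::-1],(800,400),interpolation=cv2.INTER_CUBIC);b=cv2.resize(q[100:200,180:580,::-1],(800,200)) if 0 else cv2.resize(q[90:190,150:500,::-1],(700,200));b=cv2.copyMakeBorder(b,0,0,0,100,cv2.BORDER_CONSTANT)
cv2.imwrite('pics/fin.png',np.vstack([a,b]))
E
```

```text
[([252.0, 188.0], 0.63), ([240.0, 161.0], 0.57), ([236.0, 182.0], 0.42)]
[([211.0, 221.0], 0.57), ([202.0, 236.0], 0.49), ([233.0, 228.0], 0.48), ([225.0, 244.0], 0.47)] [([223.0, 229.0], 0.26)]
```

View pics/fin.png

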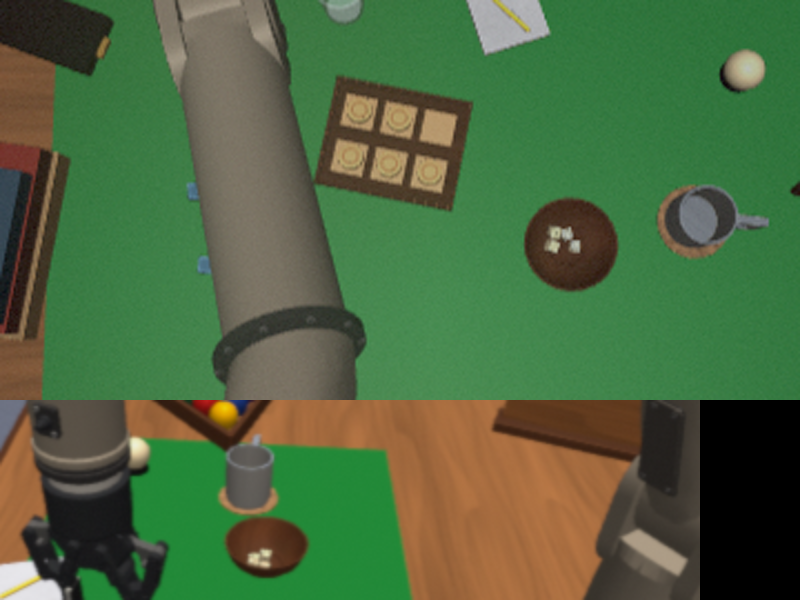

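```bash
python3 -c "
from bench import r
print(r.hand_in())"
```

```text
the job is handed in; nothing more can be done
None
```

The job is handed in at about 41 s on the robot's clock: the four dice are in the bowl, the empty mug stands upright on the coaster, and all five counters found are on the tray, near row full and two in the far row, with both chalk blocks untouched.

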